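# Free the seized clamp and pack the glued house block

### The job

The grey house block in the gluing jig is ready, but the leaning clamp screw on its roof was done up so hard that the black wing knob is stuck. Break the knob loose with a short firm anticlockwise twist, back it off to its stop, and only then draw the block out from under the screw, back and up. Set it upright and fully down in the empty foam pocket of the open case, without disturbing the block already packed there or the glue bottle, and close the lid fully.

Things in the scene. Friction and masses are not known exactly. Their poses are not given: they have to be found in the camera images.
- knob_grip (a point): black wing knob on the clamp screw; point on the screw axis, in the middle of the wing. Wing: straight bar 46 mm long (own x), 12 mm thick (own y: pinch here), 24 mm high along the axis (own z), over a round hub 24 mm wide and 8 mm high. Own z points out of the knob along the axis, 27 degrees from vertical, leaning away from the block to the jig's -x side; x and y turn with the knob
- clamp_knob (a joint): turn of the knob about its own z, rad: 0 = tight, grows anticlockwise seen from outside, stop at 2.6. While its 25 mm pressure pad rubs on the roof it is stiff, 0.25 to 0.45 N m; after about 0.3 rad it turns freely (0.04 N m), stays where left and moves out 2.2 mm per rad. Pinched too lightly the wing slips in the pads; 40 N holds it
- jig_seat (a point): middle of the block's seat on the jig's aluminium base (112 x 76 mm, 15 mm thick, fixed). z up, x from the screw to the back fence, y to the side fence. Fences 10 mm wide stand 2.5 mm high at the block's +x and +y sides. The pad bears on the -x roof slope, square to it (27 degrees). Backed off, it lets the block rise 5 to 6 mm; then it must go back (+x) 35 mm, climbing no steeper than the roof
- house_centre (a point): grey house block in the jig, 54 mm (own y) x 32 mm (own x, along the ridge) over the eaves, 36 mm high, 0.08 to 0.15 kg; point in its middle, 18 mm above its underside; own y points to the screw (jig -x), z up. Walls 22 mm high, 2 mm inside the roof's edge all round; roof slopes of 27 degrees fall to own +y and -y. Pinch it in the middle, by the roof's flat upright gable ends, 32 mm apart in own x
- case_pocket (a point): middle of the floor of the empty foam pocket, on the catch side of a dark case (128 x 86 mm, fixed). x from catch side to hinge, y along the pocket, z up. Pocket 62 (y) x 40 (x) mm, 12 mm deep, floor 8 mm above the bench; level foam round it. Rim of the case 40 mm above the pocket floor; its walls' inner faces 38 mm to -x and 39 mm to either side in y of this point
- packed_centre (a point): middle of a second, equal house block, already packed in the case's other pocket, about 58 mm to +x of the empty one; not to be disturbed
- lid_hinge (a point): middle of the lid's hinge line on the case's rim, 86 mm to +x of case_pocket and 41 mm above its floor; axes as the case's: x outward past the hinge, y along the hinge line, z up
- lid_edge (a point): middle of the lid's free edge, half-way through its 10 mm thickness, 128 mm from the hinge. The lid is a dark slab 86 mm wide; a black pull tab, 36 mm wide, stands out 9 mm from this edge. Own x points to the hinge, own z out of the outer face (up when shut)
- case_lid (a joint): opening of the lid about its hinge, rad: 0 = shut, 1.57 = upright, at the start 1.85 to 2.0, leaning back. A stiff friction hinge (0.11 N m) holds it where it is left; push on the outer face near the free edge to close it
- glue_bottle: small glue bottle with a long nozzle, 34 mm wide, 92 mm tall, standing behind the jig; origin in the middle of its underside; not to be disturbed
There are look-alikes about, which are no part of the job. Leave any orange look-alike of the part that bears house_centre alone.

How it is judged:
By the outcome, as a careful person would: the job done as asked, in the order asked, and still so for the second after the job is handed in, with the robot touching nothing.
It also fails if it takes over 72 s, if anything falls off the work surface, if the arm or the gripper's body presses on something with over 40 N, if the wrist force passes 120 N, or if a joint passes its speed limit or range.

### The arm

A 6-joint arm with a two-finger parallel gripper is mounted at the origin on a cart in front of the work surface, level with it; the furniture and walls round the work are solid. World frame = base frame: x ahead of the robot, y to its left, z up, the work surface at z = 0. Lengths are in mm, angles in degrees, forces in N, time in s.
With the tool pointing down it reaches from about 300 to 850 mm from the base axis. Payload 4.2 kg.
Tool frame: the origin (TCP) lies on the centre line of the jaws, within the pads' length; the fingertips stand env.nose_length ahead of it and the grasp point (between the pads) lies 2 mm behind it (env.nose_length is the distance from the TCP to the fingertips, in mm); z points along the fingers, y is the direction in which the jaws open and shut (so a half turn about z gives the same grasp; the last joint's range is limited). The gripper opens to 91 mm and grips with 3 to 60 N. Pads are 32 mm wide; open, the fingers measure 118 mm over their backs; the gripper's body (76 mm by 178 mm) begins 60 mm behind the grasp point.
Start: joints at [71.161, 18.312, 89.639, -0, 72.044, -1.146], TCP at [174.753, 547.816, 230.976] pointing down, gripper open.
Joint ranges: [-177.97, 177.97], [-48.28, 115.42], [12.27, 149.76], [-77.06, 257.06], [2.81, 150.46], [-146.56, 146.56]. Speed limits (degrees/s): [147.25, 147.25, 180, 180, 180, 180].

### API

Orientations are given as [roll, pitch, yaw] about the fixed x, y, z axes, in that order (R = Rz(yaw) Ry(pitch) Rx(roll)).
In Python, from workcell import env gives the robot as it stands. The module is installed in compiled form; this text tells all that it offers.
- The arm moves only by the tool jog_arm, never from a script. Its argument "deltas" is a list that holds one entry, the list of rows, each a list of 5 numbers: the shift along the tool's x, y, z in m, then the turn about the tool's z in degrees, then the finger opening in m, from 0 to 0.0912. A call has 1 to 20 rows; each row is the pose to reach, as a shift and turn from the pose commanded when the call began, along the tool's axes at that moment; what a row does not reach only later rows make up. A row lasts 1/12 s, in which the tool goes at most 41.7 mm and 7.16 degrees, less where a joint would pass 70% of its speed; a pose out of reach is approached as far as the arm can. A call with a gripper value outside its range is refused whole. The fingers move at their own pace and stop on an object; "grip_force" is the grip in N (left out, the last holds). Time passes only in rows, so rows that repeat a pose let the fingers close. It gives the time, the measured TCP pose, the force and the opening at its end, in the units of the state.
- env.state(): the state, without advancing time (a new reading comes with each control period).
- env.grab_frame(name): name is "scene" or "top"; returns the picture (420x560x3 uint8, red, green, blue); there is no depth.
- env.camera_params(name): a dict with "fx", "fy", "cx", "cy" (pixels), "xyz" and "orientation" of the camera in the world. Camera axes: x right, y down, z forward; pixel columns grow to the right and rows downward; lengths in mm; the calibration is good to about 2 mm. A picture is of the moment at which its call begins. camera_params takes no time and is no camera call.
- env.job_done(): hands the job in, once; it reports no verdict.
Trained networks look in the newest picture that a camera, given by its name, has taken for a name from the list of things; names that differ only in an ending like _2 or _b are one class to them, and where a whole thing is asked for, a point or a joint stands for the part that bears it (a point fixed in the world has none). Each returns a list of dicts, best first, with "conf" (0 to 1); they miss things now and then, are a little off and sometimes report something else, mostly with a low value. They report only what shows in the picture. A call takes as long as a camera call. They do not tell look-alikes from the thing itself.
- env.look_for(camera, label): "xyz" ([x, y, z] in mm, in world coordinates, good to about 4 mm: the middle of the surface that is visible of it).
The state is a dict: "time_s": time; "qpos": joint angles; "qvel": joint speeds; "effort": joint torques, N m; "ee_pos": TCP position; "ee_rot": TCP orientation; "force": force on the tool from outside, world axes, zero at the start; "torque": the same for the moment, N m; "gripper_width": finger opening in mm.
Only numpy, scipy, OpenCV 4.12 (cv2) and the standard library are available. Lean on these libraries where they do the work, as an engineer would, in place of code of your own. Each camera call takes 0.05 s, during which the arm holds its last target.

## Working session

There is one attempt and no reset: what is moved stays moved. The work goes in short steps, Python scripts to look and compute and a tool call to move; the robot and the scene stay as the last step left them, time stands still between calls to the robot, and variables do not carry over. Pictures are saved under pics/ and viewed, and the job is handed in when it is done.

Besides the shell and the picture viewer there is one more tool, called after "Request:" by a JSON object that holds its "name" and its "arguments", one argument or row to a line. jog_arm: Moves the arm, as the interface text tells. Its arguments: {"type":"object","properties":{"deltas":{"type":"array"},"grip_force":{"type":"number"}},"required":["deltas"]}

```bash
mkdir -p pics; ls; python3 - <<'E'
from workcell import env
import cv2
print(env.state()); print(env.nose_length)
for c in ("scene","top"):
    im=env.grab_frame(c); cv2.imwrite(f"pics/{c}0.png",cv2.resize(im[:,:,::-1],(784,588),interpolation=cv2.INTER_CUBIC))
    cv2.imwrite(f"pics/raw_{c}0.png",im[:,:,::-1])
    print(c,env.camera_params(c))
E
```

```text
pics
{'time_s': 0.0, 'qpos': array([ 7.11615754e+01,  1.83514200e+01,  8.97053897e+01, -2.75404740e-03,
        7.20439238e+01, -1.14417784e+00]), 'qvel': array([-0.04547477,  0.15802982, -0.05855006, -0.1057676 ,  0.01068822,
        0.01894633]), 'effort': array([-1.17989486e-03, -4.12453580e+01, -2.31980145e+01,  7.27192755e-02,
        4.55754565e-02, -1.29689079e-04]), 'ee_pos': array([174.60910396, 547.35512865, 230.129359  ]), 'ee_rot': array([-1.79899234e+02,  6.06406912e-04,  1.62306605e+02]), 'force': array([-0.66942603,  0.13685193, -0.6589289 ]), 'torque': array([-0.00842238,  0.04580859, -0.01529972]), 'gripper_width': 90.94995461539767}
17.0
scene {'fx': 391.9667545948213, 'fy': 391.9667545948213, 'cx': 275.38823028827983, 'cy': 204.6562798445277, 'xyz': array([ 128.13239142, -265.52518255,  781.34053927]), 'orientation': array([-131.35164407,   -0.97395086,  -33.01871284])}
top {'fx': 456.62591649829824, 'fy': 456.62591649829824, 'cx': 286.930373787632, 'cy': 217.90627296004874, 'xyz': array([ 424.44377551,  395.57405327, 1069.36763322]), 'orientation': array([-170.96934383,   -0.88759351,  -89.75067713])}
```

View pics/scene0.png

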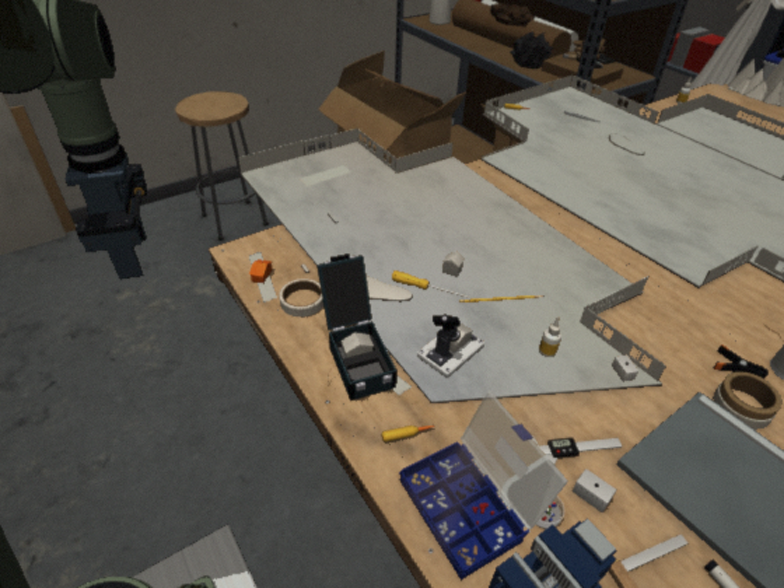

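View pics/top0.png

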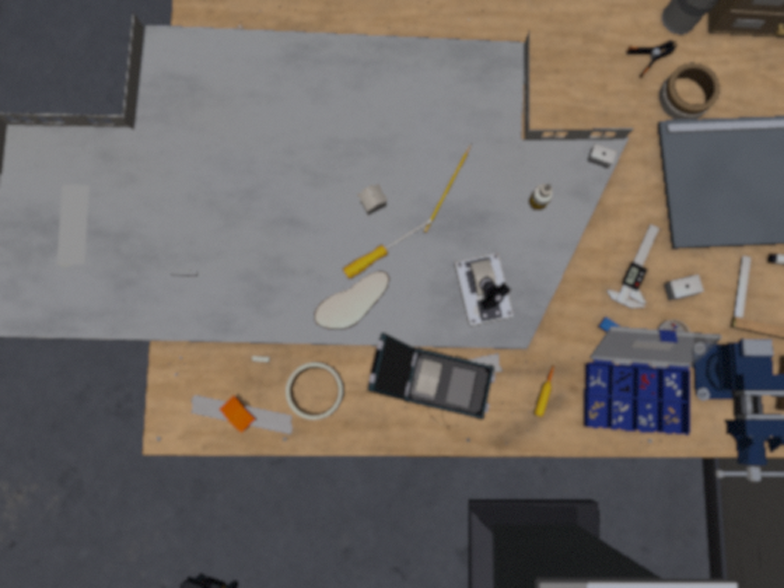

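```bash
cat > h.py <<'E'
from workcell import env
import numpy as np, cv2
from scipy.spatial.transform import Rotation as R
def cam(c):
    p=env.camera_params(c); M=R.from_euler('xyz',p['orientation'],degrees=True).as_matrix()
    return p,M
def proj(c,P):
    p,M=cam(c); q=(np.atleast_2d(P)-p['xyz'])@M
    return np.c_[p['fx']*q[:,0]/q[:,2]+p['cx'],p['fy']*q[:,1]/q[:,2]+p['cy']]
def ray(c,uv):
    p,M=cam(c); d=M@np.array([(uv[0]-p['cx'])/p['fx'],(uv[1]-p['cy'])/p['fy'],1]); return p['xyz'],d
def atz(c,uv,z):
    o,d=ray(c,uv); return o+d*(z-o[2])/d[2]
def tri(uvs):
    A=np.zeros((3,3));b=np.zeros(3)
    for c,uv in uvs.items():
        o,d=ray(c,uv); d/=np.linalg.norm(d); P=np.eye(3)-np.outer(d,d); A+=P;b+=P@o
    x=np.linalg.solve(A,b); return x,{c:(proj(c,x)[0]-uv).round(1) for c,uv in uvs.items()}
def crop(c,x0,y0,w,h,name,s=6,im=None):
    im=env.grab_frame(c) if im is None else im
    k=cv2.resize(im[y0:y0+h,x0:x0+w,::-1],(w*s,h*s),interpolation=cv2.INTER_CUBIC)
    cv2.imwrite('pics/'+name,k); return im
E
python3 - <<'E'
from h import *
for c in ("scene","top"):
    for l in ["knob_grip","house_centre","case_pocket","packed_centre","lid_hinge","lid_edge","glue_bottle","jig_seat","case_lid","clamp_knob"]:
        try: r=env.look_for(c,l)
        except Exception as e: print(c,l,e); continue
        print(c,l,[(np.round(d['xyz']),round(d['conf'],2),proj(c,d['xyz'])[0].round()) for d in r])
i=cv2.imread('pics/raw_scene0.png')[:,:,::-1]; crop('scene',215,170,130,120,'c1.png',5,i)
i=cv2.imread('pics/raw_top0.png')[:,:,::-1]; crop('top',255,170,130,130,'c2.png',4,i)
crop('top',315,175,60,60,'c3.png',10,i);crop('scene',290,215,65,60,'c4.png',10,cv2.imread('pics/raw_scene0.png')[:,:,::-1])
E
```

```text
scene knob_grip [(array([590., 234., 111.]), 0.46, array([318., 230.]))]
scene house_centre [(array([633., 235.,  44.]), 0.65, array([329., 242.])), (array([407., 631.,  24.]), 0.65, array([186., 194.]))]
scene case_pocket [(array([468., 364.,  53.]), 0.71, array([248., 233.])), (array([590., 234., 114.]), 0.17, array([318., 229.]))]
scene packed_centre [(array([470., 331.,  35.]), 0.86, array([255., 246.]))]
scene lid_hinge [(array([474., 365.,  54.]), 0.97, array([250., 232.]))]
scene lid_edge [(array([480., 390., 114.]), 0.74, array([247., 208.]))]
scene glue_bottle [(array([764., 139.,  50.]), 0.66, array([393., 244.]))]
scene jig_seat [(array([589., 227.,  24.]), 0.92, array([317., 256.])), (array([591., 233., 111.]), 0.22, array([319., 230.]))]
scene case_lid [(array([484., 392., 115.]), 0.75, array([247., 208.]))]
scene clamp_knob [(array([590., 228., 110.]), 0.65, array([320., 232.]))]
top knob_grip [(array([596., 245., 116.]), 0.49, array([351., 209.]))]
top house_centre [(array([413., 643.,  27.]), 0.75, array([169., 295.])), (array([639., 254.,  52.]), 0.72, array([342., 195.]))]
top case_pocket [(array([469., 328.,  41.]), 0.9, array([310., 270.]))]
top packed_centre [(array([469., 342.,  38.]), 0.87, array([304., 271.])), (array([598., 243., 116.]), 0.5, array([352., 208.]))]
top lid_hinge [(array([468., 331.,  38.]), 0.94, array([309., 271.]))]
top lid_edge [(array([479., 400., 129.]), 0.66, array([278., 263.]))]
top glue_bottle [(array([771., 148.,  52.]), 0.78, array([387., 140.]))]
top jig_seat [(array([603., 249.,  20.]), 0.57, array([343., 213.]))]
top case_lid [(array([486., 398., 129.]), 0.91, array([279., 260.]))]
top clamp_knob [(array([598., 245., 119.]), 0.81, array([351., 208.]))]
```

View pics/c1.png

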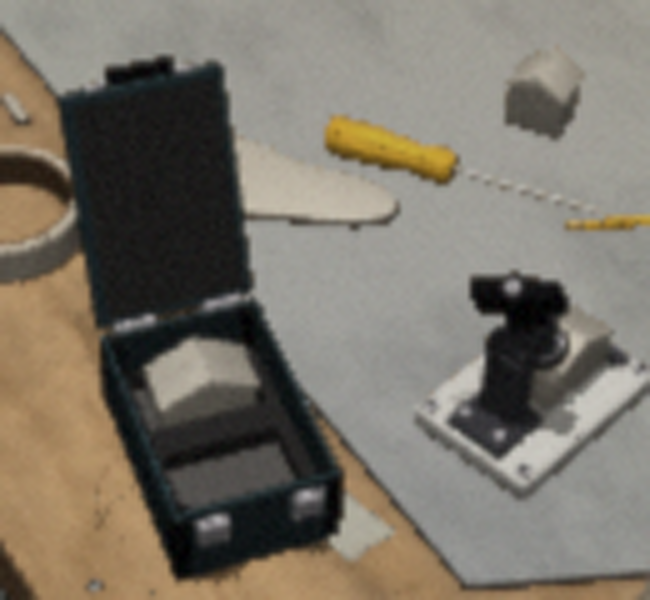

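View pics/c2.png

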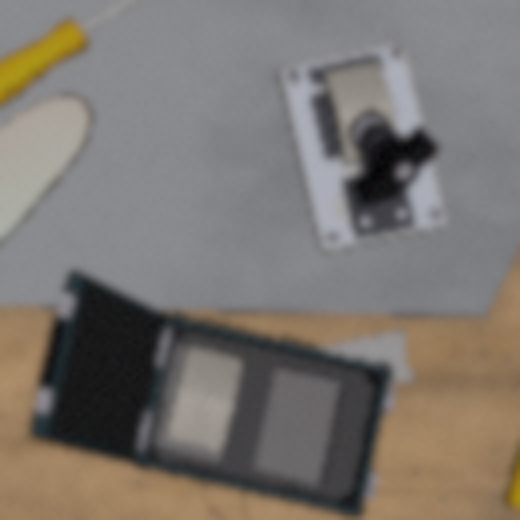

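View pics/c3.png

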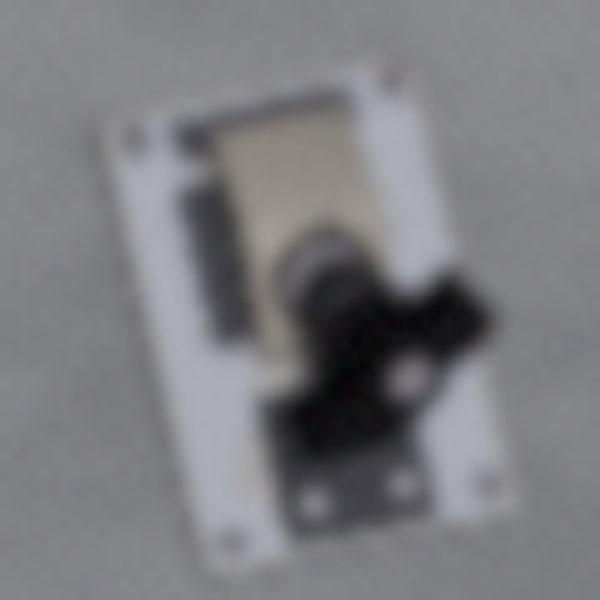

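View pics/c4.png

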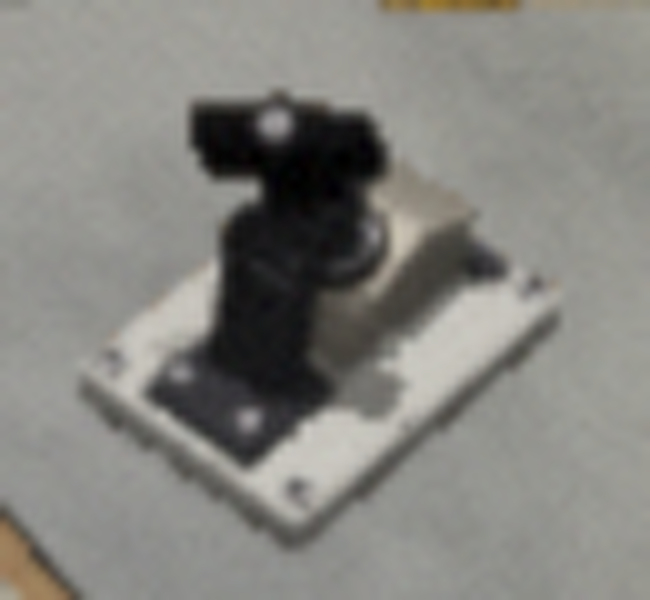

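```bash
python3 - <<'E'
from h import *
T=lambda a:(a[0]/10+315-.45,a[1]/10+175-.45)
S=lambda a:(a[0]/10+290-.45,a[1]/10+215-.45)
pt={k:atz('top',T(v),15)[:2] for k,v in dict(TL=(99,118),TR=(410,62),BR=(518,505),BL=(208,570)).items()}
ps={k:atz('scene',S(v),15)[:2] for k,v in dict(BL=(82,375),BR=(290,522),TR=(562,292)).items()}
for n,p in (('top',pt),('scene',ps)):
    for k in p: print(n,k,p[k].round(1))
    for a,b in ('TL','TR'),('BL','BR'),('TL','BL'),('TR','BR'):
        for_ = a[0]+a[1]
    ks=[('TL','TR'),('BL','BR'),('TL','BL'),('TR','BR')]
c=np.mean(list(pt.values()),0);print('centre',c)
for a,b in ('TL','TR'),('BL','BR'),('BL','TL'),('BR','TR'):
    d=pt[b]-pt[a];print(a,b,np.linalg.norm(d).round(1),np.degrees(np.arctan2(d[1],d[0])).round(1))
for a,b in ('BL','BR'),('BR','TR'):
    d=ps[b]-ps[a];print(a,b,np.linalg.norm(d).round(1),np.degrees(np.arctan2(d[1],d[0])).round(1))
print((ps['BL']+ps['TR'])/2)
# case
i=cv2.imread('pics/raw_top0.png')[:,:,::-1]; crop('top',260,232,100,70,'c5.png',8,i)
crop('scene',215,175,85,115,'c6.png',5,cv2.imread('pics/raw_scene0.png')[:,:,::-1])
# knob
print(tri({'scene':S((275,122)),'top':T((408,377))}))
print(tri({'scene':S((192,120)),'top':T((315,430))}), tri({'scene':S((375,135)),'top':T((470,290))}))
E
```

```text
top TL [668.4 291.5]
top TR [682.6 217.4]
top BR [576.5 194.1]
top BL [560.7 266.9]
scene BL [561.2 270. ]
scene BR [577.  202.1]
scene TR [687.  225.8]
centre [622.00935961 242.48319352]
TL TR 75.4 -79.1
BL BR 74.5 -77.8
BL TL 110.4 12.8
BR TR 108.6 12.4
BL BR 69.8 -77.0
BR TR 112.6 12.2
[624.11596711 247.92400076]
(array([588.0571944 , 237.20469108, 120.91253801]), {'scene': array([ 0.1, -0. ]), 'top': array([-0.1,  0.1])})
(array([578.01333904, 255.73438723, 111.38858524]), {'scene': array([ 0.2, -0. ]), 'top': array([-0.1,  0.2])}) (array([607.5680205 , 223.06671659, 118.0923967 ]), {'scene': array([ 0.1, -0. ]), 'top': array([-0. ,  0.1])})
```

View pics/c5.png

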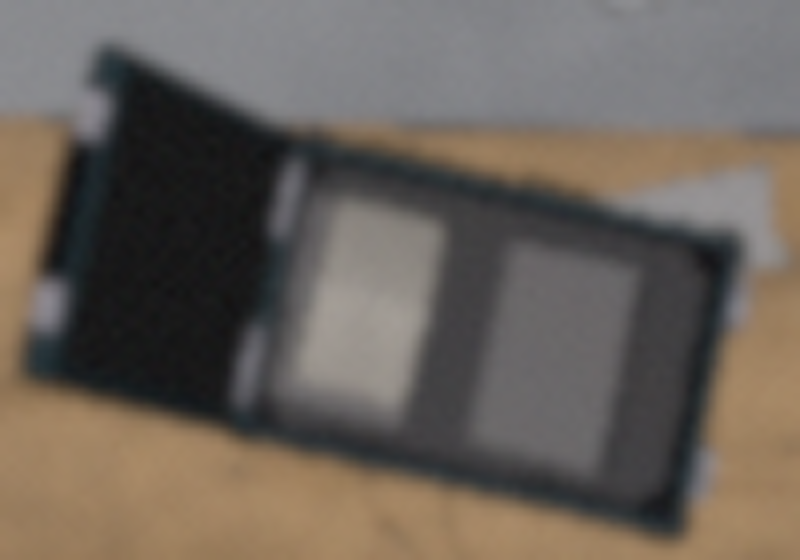

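View pics/c6.png

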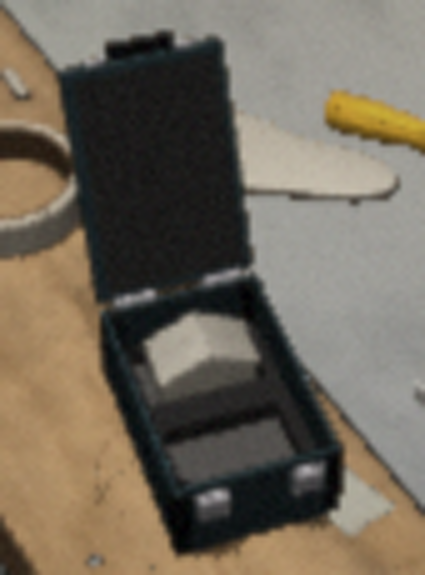

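```bash
cat > m.py <<'E'
from h import *
def box(x0,x1,y0,y1,z0,z1):
    P=np.array([[x,y,z] for x in(x0,x1) for y in(y0,y1) for z in(z0,z1)],float)
    E=[(a,b) for a in range(8) for b in range(a) if bin(a^b).count('1')==1]
    return P,E
def draw(c,im,off,s,items):
    for P,E,col in items:
        q=(proj(c,P)+.5-np.array(off))*s
        for a,b in E: cv2.line(im,tuple(np.int32(q[a])),tuple(np.int32(q[b])),col,1,cv2.LINE_AA)
def frame(o,yaw):
    return np.array(o,float),R.from_euler('z',yaw,degrees=True).as_matrix()
def tf(F,P): return P@F[1].T+F[0]
def house():
    P=[];b=-18
    # own: x ridge (32), y 54
    z_e=18-27*np.tan(np.radians(27))
    P=[[sx*16,sy*27,z_e] for sx in(-1,1) for sy in(-1,1)]+[[sx*16,0,18] for sx in(-1,1)]
    P+=[[sx*14,sy*25,-18] for sx in(-1,1) for sy in(-1,1)]
    E=[(0,1),(2,3),(0,2),(1,3),(0,4),(1,4),(2,5),(3,5),(4,5),(6,7),(8,9),(6,8),(7,9)]
    return np.array(P,float),E
E
python3 - <<'E'
from m import *
T=lambda a:(a[0]/8+260-.45,a[1]/8+232-.45)
S=lambda a:(a[0]/5+215-.45,a[1]/5+175-.45)
t=dict(FR=(738,240),FL=(680,530),HL=(240,430),HR=(300,140))
s=dict(HL=(105,312),FL=(180,497),FR=(340,457),HR=(255,285))
for k in t: print(k,atz('top',T(t[k]),48).round(1),atz('scene',S(s[k]),48).round(1),tri({'top':T(t[k]),'scene':S(s[k])})[0].round(1))
E
```

```text
FR [489. 235.  48.] [485.7 230.2  48. ] [489.1 234.2  41.9]
FL [409.1 252.4  48. ] [408.4 250.2  48. ] [409.2 252.   45.5]
HL [435.9 374.   48. ] [436.5 375.   48. ] [435.9 374.   49.2]
HR [516.3 357.5  48. ] [512.5 350.5  48. ] [516.9 357.2  39.9]
```

```bash
cat > ov.py <<'E'
from m import *
import sys
def jigitems(seat,yaw,poff,s,phi,dy=0):
    F=frame([*seat,15],yaw); it=[]
    P,E=box(poff-56,poff+56,-38,38,-15,0); it.append((tf(F,P+[0,0,0]),E,(0,255,0)))
    P,E=house(); H=P@R.from_euler('z',90,degrees=True).as_matrix().T+[0,0,18]; it.append((tf(F,H),E,(0,0,255)))
    ax=np.array([-np.sin(np.radians(27)),0,np.cos(np.radians(27))])
    kg=np.array([-13.5,dy,18+18-13.5*np.tan(np.radians(27))])+ax*s
    # knob frame: z=ax ; base x in tilt plane
    K0=np.c_[np.cross([0,1,0],ax),[0,1,0],ax]
    K=K0@R.from_euler('z',phi,degrees=True).as_matrix()
    P,E=box(-23,23,-6,6,-12,12); it.append((tf(F,P@K.T+kg),E,(0,255,255)))
    a=np.array([kg-ax*s,kg+ax*14]); it.append((tf(F,a),[(0,1)],(255,0,255)))
    return it,tf(F,kg[None])[0]
def caseitems(pk,yaw,open_):
    F=frame([*pk,8],yaw); it=[]
    P,E=box(-42,86,-43,43,-8,40);it.append((tf(F,P),E,(0,255,0)))
    P,E=box(-20,20,-31,31,0,12);it.append((tf(F,P),E,(255,255,0)))
    P,E=house();P=P@R.from_euler('z',90,degrees=True).as_matrix().T if 0 else P
    it.append((tf(F,P+[58,0,18]),E,(0,0,255)))
    P,E=box(-128,0,-43,43,-1,9)
    L=P@R.from_euler('y',open_,degrees=True).as_matrix().T+[86,0,41]
    it.append((tf(F,L),E,(255,0,255)))
    return it
E
python3 - <<'E'
from ov import *
j,kg=jigitems((639.4,248.5),12.4,-17,73,-60); print(kg)
c=caseitems((456.9,281.5),77.5,110)
for n,o,w,h in (('top',(315,175),60,60),('scene',(290,215),65,60)):
    im=cv2.imread(f'pics/raw_{n}0.png')[o[1]:o[1]+h,o[0]:o[0]+w]; im=cv2.resize(im,None,fx=10,fy=10,interpolation=cv2.INTER_CUBIC)
    draw(n,im,o,10,j); cv2.imwrite(f'pics/o_{n}_j1.png',im)
for n,o,w,h in (('top',(255,225),105,80),('scene',(220,175),75,120)):
    s=7 if n=='top' else 5
    im=cv2.imread(f'pics/raw_{n}0.png')[o[1]:o[1]+h,o[0]:o[0]+w]; im=cv2.resize(im,None,fx=s,fy=s,interpolation=cv2.INTER_CUBIC)
    draw(n,im,o,s,c); cv2.imwrite(f'pics/o_{n}_c1.png',im)
E
```

```text
[593.84672893 238.48446379 109.1648827 ]
```

View pics/o_top_j1.png

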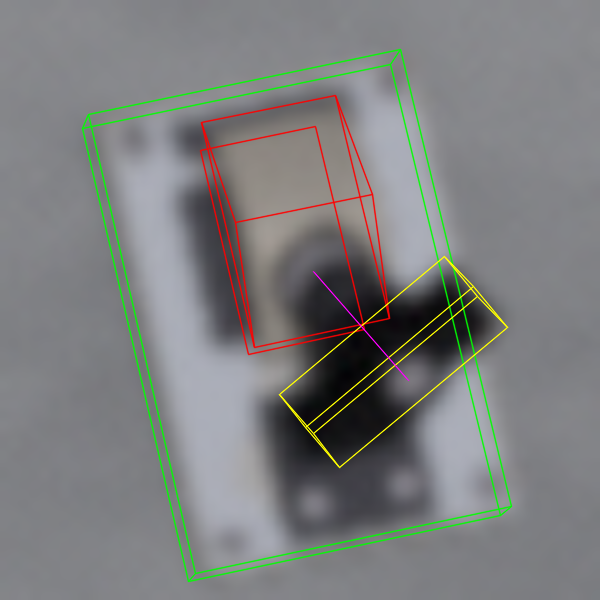

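View pics/o_scene_j1.png

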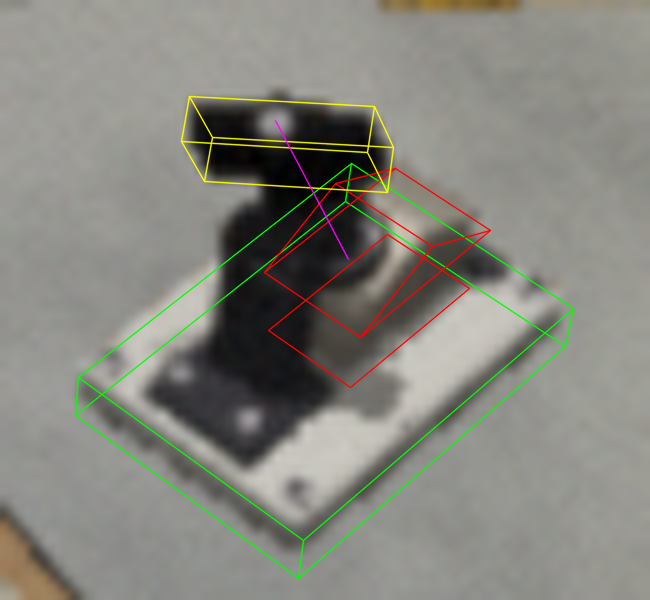

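View pics/o_top_c1.png

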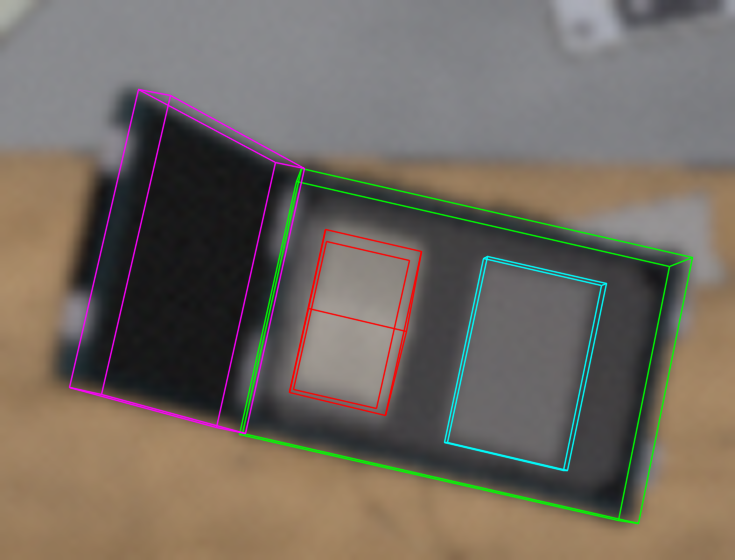

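View pics/o_scene_c1.png

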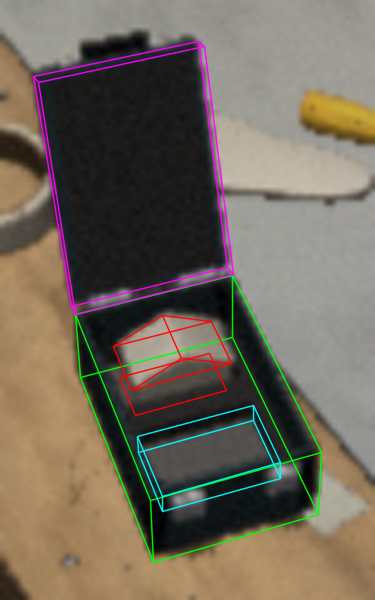

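```bash
python3 - <<'E'
from m import *
def g(n,o,w,h,s,name,gam=.5):
    im=cv2.imread(f'pics/raw_{n}0.png')[o[1]:o[1]+h,o[0]:o[0]+w]
    im=cv2.resize(im,None,fx=s,fy=s,interpolation=cv2.INTER_CUBIC)
    im=np.uint8(255*(im/255.)**gam)
    for k in range(0,w,10): cv2.line(im,(k*s,0),(k*s,6 if (o[0]+k)%20 else 12),(0,255,0),1); cv2.putText(im,str(o[0]+k),(k*s+2,20),0,.35,(0,255,0),1)
    for k in range(0,h,10): cv2.line(im,(0,k*s),(6,k*s),(0,255,0),1); cv2.putText(im,str(o[1]+k),(8,k*s+4),0,.35,(0,255,0),1)
    cv2.imwrite('pics/'+name,im)
g('top',(260,232),100,70,8,'g1.png'); g('scene',(220,175),75,60,10,'g2.png');g('scene',(225,225),70,60,10,'g3.png')
g('top',(315,175),60,60,10,'g4.png');g('scene',(290,215),65,60,10,'g5.png')
E
```

```text
(no output)
```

View pics/g1.png

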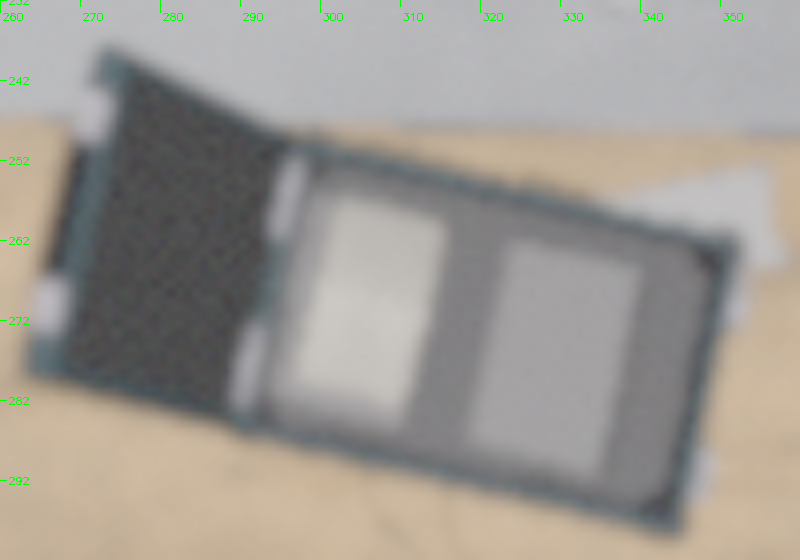

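View pics/g2.png

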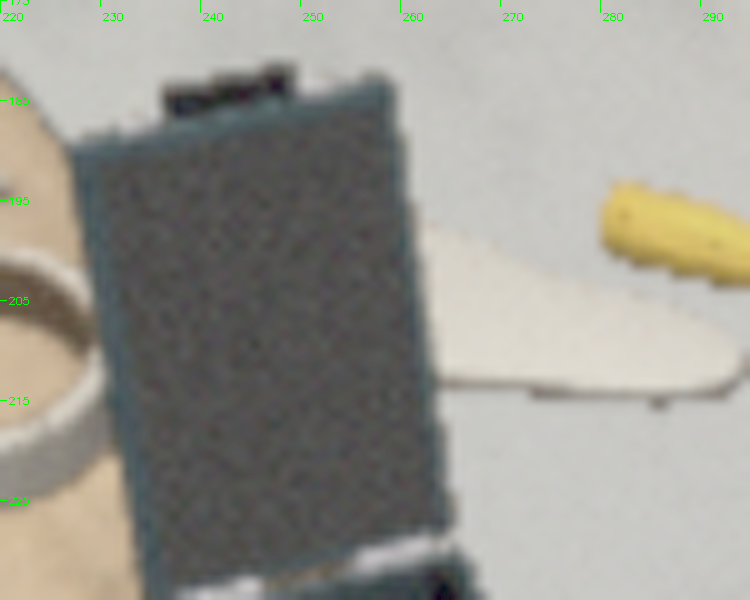

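View pics/g3.png

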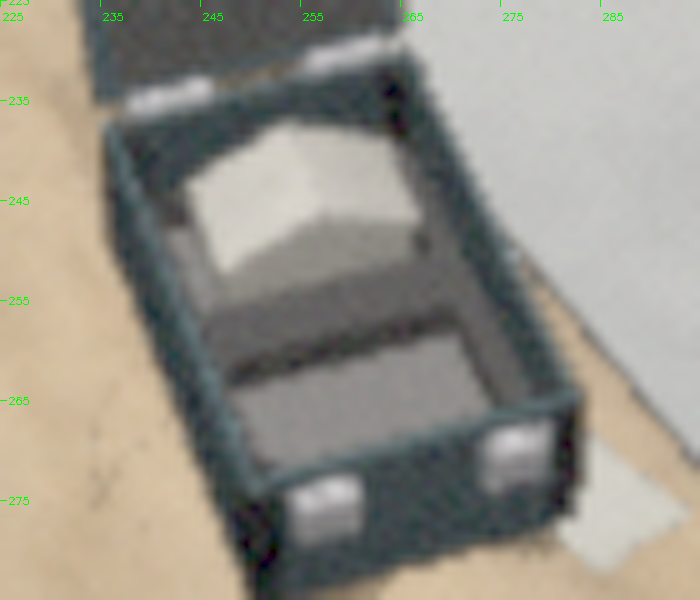

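View pics/g4.png

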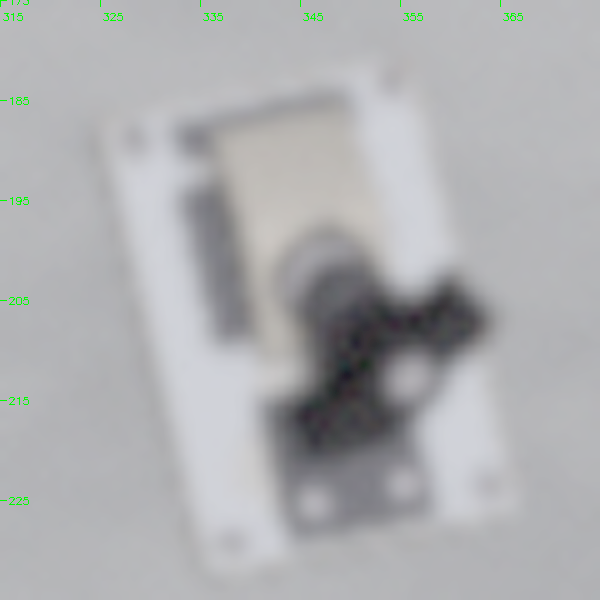

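View pics/g5.png

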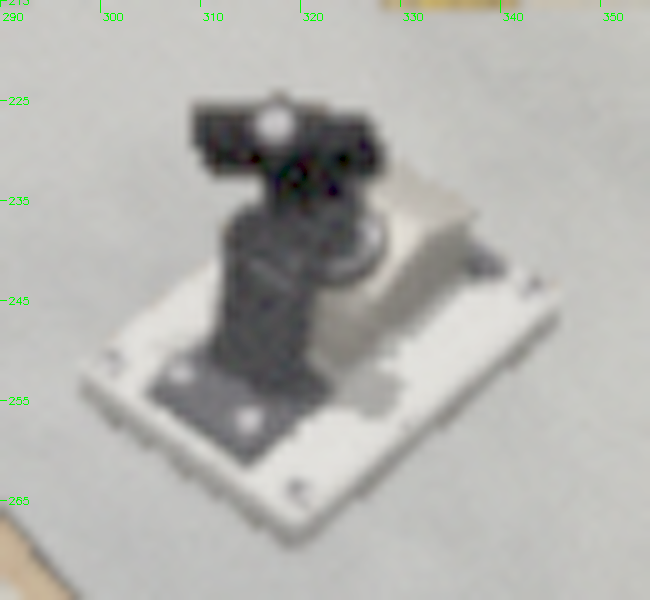

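```bash
cat > fit.py <<'E'
from ov import *
from scipy.optimize import least_squares
CP={c:cam(c) for c in('top','scene')}
def pj(c,P,d):
    p,M=CP[c]; M=M@R.from_rotvec(np.radians(d[3:])).as_matrix(); q=(np.atleast_2d(P)-p['xyz']-d[:3])@M
    return np.c_[p['fx']*q[:,0]/q[:,2]+p['cx'],p['fy']*q[:,1]/q[:,2]+p['cy']]
def pk(o,s,a): return np.array(a)/s+np.array(o)-.45
T1=lambda *a:pk((260,232),8,a);S2=lambda *a:pk((220,175),10,a);S3=lambda *a:pk((225,225),10,a)
T4=lambda *a:pk((315,175),10,a);S5=lambda *a:pk((290,215),10,a)
case=[('top',T1(738,238),(-42,-43,40),1),('top',T1(684,530),(-42,43,40),1),('top',T1(243,432),(86,43,40),1),('top',T1(297,142),(86,-43,40),1),
('top',T1(508,240),(20,-31,6),1),('top',T1(640,262),(-20,-31,2),1),('top',T1(603,475),(-20,31,6),1),('top',T1(470,450),(20,31,10),1),
('scene',S3(253,490),(-42,43,40),1),('scene',S3(580,398),(-42,-43,40),1),('scene',S3(105,122),(86,43,40),1),('scene',S3(410,50),(86,-43,40),1),
('scene',S3(573,512),(-42,-43,-8),1),('scene',S3(232,385),(20,31,0),1),('scene',S3(455,335),(20,-31,0),1)]
lid=[('top',T1(128,62),(-128,-43,-1),2),('top',T1(70,376),(-128,43,-1),2),('scene',S2(85,155),(-128,43,-1),2),('scene',S2(392,95),(-128,-43,-1),2)]
po=-17
jig=[('top',T4(103,122),(-56+po+112,38,0),1),('top',T4(410,62),(56+po,-38,0),1),('top',T4(520,510),(po-56,-38,0),1),('top',T4(203,574),(po-56,38,0),1),
('scene',S5(82,378),(po-56,38,0),1),('scene',S5(292,525),(po-56,-38,0),1),('scene',S5(563,295),(po+56,-38,0),1)]
# house eave points (jig frame rel seat): far eave
hz=36-27*np.tan(np.radians(27))
hs=[('top',T4(212,135),(27,16,hz),1.5),('top',T4(352,105),(27,-16,hz),1.5),('scene',S5(477,213),(27,-16,hz),2)]
dot=[('top',T4(408,378),2),('scene',S5(275,122),2)]
wing=[('scene',S5(192,102),0),('scene',S5(380,120),1)]
ax=np.array([-np.sin(np.radians(27)),0,np.cos(np.radians(27))])
def res(p,full=False):
    d={'top':p[0:6],'scene':p[6:12]}; r=[]
    C=frame([p[12],p[13],8],p[14]); J=frame([p[16],p[17],15],p[18])
    for c,uv,P,w in case: r+=list((pj(c,tf(C,np.array([P],float)),d[c])[0]-uv)/.5/w)
    for c,uv,P,w in lid:
        L=np.array([P],float)@R.from_euler('y',p[15],degrees=True).as_matrix().T+[86,0,41]
        r+=list((pj(c,tf(C,L),d[c])[0]-uv)/.5/w)
    for c,uv,P,w in jig: r+=list((pj(c,tf(J,np.array([P],float)+[p[19],p[21],0]),d[c])[0]-uv)/.5/w)
    for c,uv,P,w in hs: r+=list((pj(c,tf(J,np.array([P],float)),d[c])[0]-uv)/.5/w)
    D=np.array([-13.5,0,36-13.5*np.tan(np.radians(27))])+ax*p[20]
    for c,uv,w in dot: r+=list((pj(c,tf(J,D[None]),d[c])[0]-uv)/.5/w)
    r=np.array(r)
    for c in d: r=np.r_[r,d[c][:3]/1.5,d[c][3:]/.12]
    return np.r_[r,p[21]/2]
p0=np.r_[np.zeros(12),457,281.5,77.5,110,639.4,248.5,12.4,0,86,0]
s=least_squares(res,p0,x_scale=np.r_[np.ones(3),np.ones(3)*.1,np.ones(3),np.ones(3)*.1,np.ones(10)])
cov=np.linalg.inv(s.jac.T@s.jac)
if __name__=='__main__':
    np.set_printoptions(suppress=True,precision=2)
    print(s.cost*2,len(s.fun)); print(s.x[:6],s.x[6:12])
    for n,i in zip('pkx pky pkyaw lid sx sy syaw poff sdot pyoff'.split(),range(12,22)): print(n,s.x[i].round(2),np.sqrt(cov[i,i]).round(2))
    print(s.fun[:-13].reshape(-1,2))
    np.save('p.npy',s.x)
E
python3 fit.py
```

```text
93.05604742910631 75
[ 0.26  1.    1.76  0.07 -0.12 -0.06] [-0.26 -1.    1.42  0.01  0.03  0.09]
pkx 459.32 1.88
pky 285.35 1.96
pkyaw 77.84 0.27
lid 111.24 0.68
sx 639.34 2.19
sy 249.51 2.12
syaw 12.28 0.41
poff 0.8 1.12
sdot 81.97 3.98
pyoff 0.08 0.95
[[ 2.19 -1.04]
 [ 0.64  2.08]
 [-2.18  1.26]
 [ 0.82 -1.83]
 [ 0.57 -1.13]
 [ 0.99  1.1 ]
 [-0.03  0.72]
 [-0.66 -0.7 ]
 [-0.36 -0.64]
 [ 1.76 -1.63]
 [-1.54 -0.44]
 [-0.11 -2.08]
 [ 2.02  0.52]
 [-1.5   1.58]
 [-0.51 -1.17]
 [ 1.36 -1.48]
 [-1.03  1.91]
 [-1.6  -0.05]
 [ 0.62 -1.33]
 [-1.29 -0.6 ]
 [-0.43 -1.32]
 [-0.45  0.32]
 [-0.23  0.75]
 [-1.57 -0.85]
 [ 1.25  2.16]
 [ 0.96  1.99]
 [-0.22 -0.52]
 [-1.02 -0.18]
 [ 0.6   1.58]
 [ 0.2   0.39]
 [-0.24  0.58]]
```

```bash
cat > ov2.py <<'E'
from fit import *
import ov,m
P=np.load('p.npy')
def proj2(c,X): return pj(c,X,P[0:6] if c=='top' else P[6:12])
m.proj=proj2; 
def overlay(items,n,o,w,h,s,name,src=None,gam=.6):
    im=cv2.imread(src or f'pics/raw_{n}0.png')[o[1]:o[1]+h,o[0]:o[0]+w]; im=cv2.resize(im,None,fx=s,fy=s,interpolation=cv2.INTER_CUBIC)
    im=np.uint8(255*(im/255.)**gam)
    m.draw(n,im,o,s,items); cv2.imwrite('pics/'+name,im)
def jit(s,phi): return jigitems(P[16:18],P[18],-17+P[19],s,phi)
E
python3 - <<'E'
from ov2 import *
for k,phi in enumerate((-60,-68)):
    it,kg=jit(69,phi); print(kg)
    overlay(it,'top',(315,175),60,60,6,f't{k}.png'); overlay(it,'scene',(290,215),65,60,6,f's{k}.png')
a=[cv2.imread(f'pics/{n}.png') for n in('t0','t1','s0','s1')]
cv2.imwrite('pics/tt.png',np.vstack([np.hstack(a[:2]),np.hstack([x[:240,:360] for x in a[2:]])]))
E
```

```text
[595.54400482 239.97854398 105.6008566 ]
[595.54400482 239.97854398 105.6008566 ]
```

View pics/tt.png

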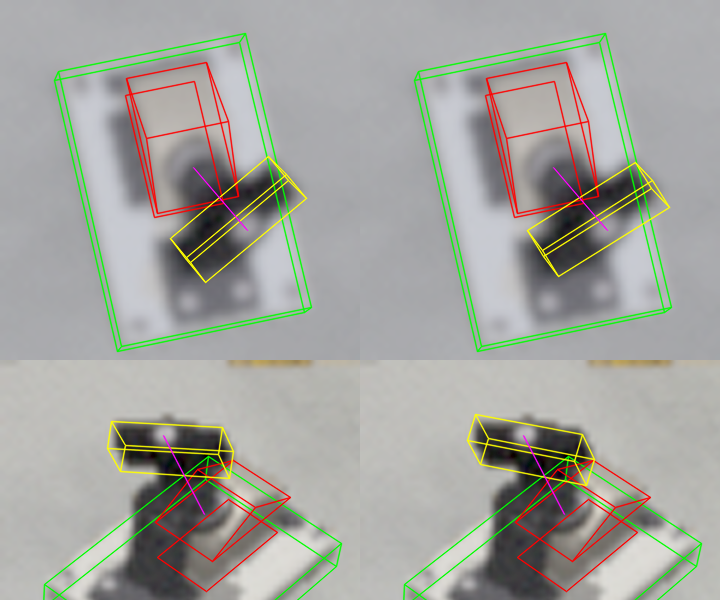

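I see these candidates for the "grey house block" (raw scene pixels):
- (329,242): grey house on the white jig, under the black knob. This matches the description.
- (323,188): loose grey house on the mat, a decoy.
- (255,246): house packed in the case, not to be touched.
- (186,194): orange look-alike, not to be touched.
- (447,262) and (425,350): small boxes, decoys.

The only black wing knob is at (318,228). I choose the jig block; the close crop c4 shows the screw pad on its roof.

```bash
cat > nav.py <<'E'
import numpy as np,json,sys
# cmd.json: commanded pose [x,y,z,yaw]
def load(): return np.array(json.load(open('cmd.json')))
def axes(yaw):
    y=np.radians(yaw); return np.array([[np.cos(y),np.sin(y),0],[np.sin(y),-np.cos(y),0],[0,0,-1]])
def go(target): # target x,y,z,yaw -> row deltas
    c=load(); d=axes(c[3])@(np.array(target[:3])-c[:3]); t=(c[3]-target[3]); return (np.round(d/1000,4)).tolist(),round(t,2)
def did(dx,dy,dz,turn):
    c=load(); p=c[:3]+axes(c[3]).T@(np.array([dx,dy,dz])*1000); json.dump([*p,c[3]-turn],open('cmd.json','w')); return load()
E
echo '[174.753,547.816,230.976,162.307]'>cmd.json
python3 -c "
from nav import *
print(go([594.6,239.8,200,129.5]))"
```

```text
([-0.4936, -0.1658, 0.031], np.float64(32.81))
```

Request:
{"name": "jog_arm", "arguments": {
  "deltas": [
    [[-0.03,-0.01,0.002,3,0.09],[-0.06,-0.02,0.004,6,0.08],[-0.095,-0.032,0.006,9,0.07],[-0.13,-0.044,0.008,12,0.06],[-0.165,-0.056,0.01,14,0.05],[-0.2,-0.067,0.013,16,0.05],[-0.235,-0.079,0.015,18,0.05],[-0.27,-0.091,0.017,20,0.05],[-0.305,-0.103,0.019,22,0.05],[-0.34,-0.115,0.021,24,0.05],[-0.375,-0.127,0.023,26,0.05],[-0.41,-0.138,0.025,28,0.05],[-0.44,-0.148,0.027,30,0.05],[-0.465,-0.157,0.029,31.5,0.05],[-0.482,-0.162,0.03,32.3,0.05],[-0.49,-0.165,0.031,32.8,0.05],[-0.4936,-0.1658,0.031,32.8,0.05],[-0.4936,-0.1658,0.031,32.8,0.05],[-0.4936,-0.1658,0.031,32.8,0.05]]
  ],
  "grip_force": 20
}}

```text
time_s: 2.68
ee_pos: [593.7, 240.8, 200.1]
ee_rot: [-180.0, -0.0, 129.6]
force: [-0.0, -0.8, 0.5]
gripper_width: 49.9
```

```bash
python3 - <<'E'
from ov2 import *
from nav import *
print(did(-.4936,-.1658,.031,32.8))
st=env.state(); print(st['time_s'],st['ee_pos'],st['ee_rot'],st['gripper_width'],st['force'],st['qpos'])
for n in('top','scene'): cv2.imwrite(f'pics/raw_{n}1.png',env.grab_frame(n)[:,:,::-1])
it,kg=jit(71,-60); print(kg)
# gripper tip model: pads
st=env.state(); Y=axes(st['ee_rot'][2]); e=st['ee_pos']; w=st['gripper_width']/2
pts=[];
for sy in(-1,1):
    for sx in(-1,1): pts.append(e+Y[0]*16*sx+Y[1]*w*sy+Y[2]*17)
it.append((np.array(pts),[(0,1),(2,3)],(255,255,0))); it.append((np.array([e+Y[2]*17,e+Y[2]*70]),[(0,1)],(255,255,0)))
overlay(it,'top',(310,160),80,75,7,'t1.png','pics/raw_top1.png');overlay(it,'scene',(275,160),85,100,6,'s1.png','pics/raw_scene1.png')
E
```

```text
[594.6156545  239.84530114 199.976      129.507     ]
2.6833 [593.71766015 240.77434992 200.11471085] [-1.79993310e+02 -4.52217003e-02  1.29577644e+02] 49.94104914399615 [-0.04305488 -0.75135226  0.46914795] [ 2.10256025e+01  2.53417105e+01  8.31821572e+01  4.29643159e-02
  7.14968672e+01 -1.85656862e+01]
[594.6567824  239.78550026 107.38286965]
```

View pics/t1.png

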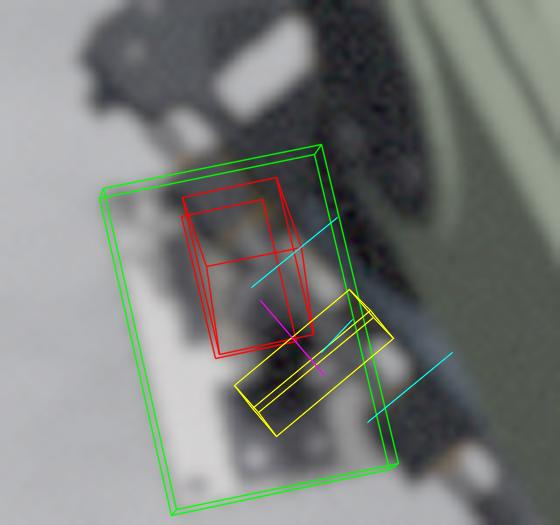

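View pics/s1.png

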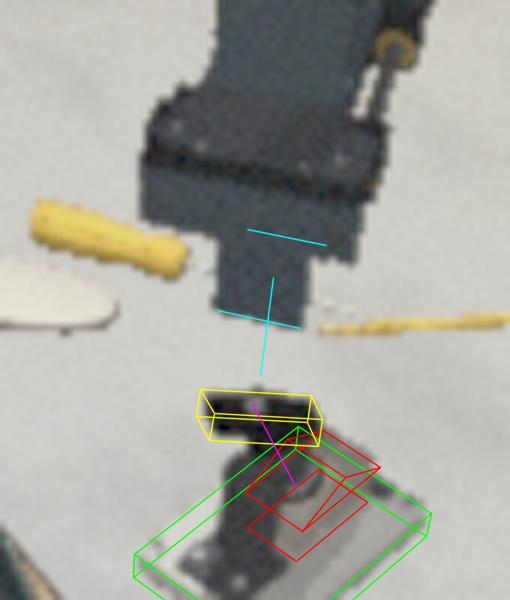

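Request:
{"name": "jog_arm", "arguments": {
  "deltas": [
    [[0,0,0.02,0,0.05],[0,0,0.04,0,0.05],[0,0,0.055,0,0.05],[0,0,0.065,0,0.05],[0,0,0.07,0,0.05],[0,0,0.07,0,0.05],[0,0,0.07,0,0.05]]
  ]
}}

```text
time_s: 3.37
ee_pos: [594.8, 240.3, 130.6]
ee_rot: [179.9, 0.0, 129.5]
force: [-0.4, 0.1, 0.9]
gripper_width: 50.0
```

```bash
python3 - <<'E'
from ov2 import *
from nav import *
print(did(0,0,.07,0))
st=env.state(); print(st['time_s'],st['ee_pos'],st['ee_rot'],st['gripper_width'],st['force'],st['qpos'])
for n in('top','scene'): cv2.imwrite(f'pics/raw_{n}2.png',env.grab_frame(n)[:,:,::-1])
it,kg=jit(71,-60); it=it[2:]
st=env.state(); Y=axes(st['ee_rot'][2]); e=st['ee_pos']; w=st['gripper_width']/2; print(e)
pts=[];
for sy in(-1,1):
    for sx in(-1,1): pts.append(e+Y[0]*16*sx+Y[1]*w*sy+Y[2]*17)
it.append((np.array(pts),[(0,1),(2,3)],(255,255,0))); it.append((np.array([e+Y[2]*17,e+Y[2]*-20]),[(0,1)],(255,255,0)))
overlay(it,'top',(320,180),60,60,10,'t1.png','pics/raw_top2.png',.5);overlay(it,'scene',(285,190),65,60,10,'s1.png','pics/raw_scene2.png',.5)
overlay([],'scene',(285,190),65,60,10,'s2.png','pics/raw_scene2.png',.5)
E
```

```text
[594.6156545  239.84530114 129.976      129.507     ]
3.3667 [594.82191951 240.30290822 130.60512189] [1.79940109e+02 1.34209425e-02 1.29535262e+02] 49.99856572889729 [-0.35491846  0.13499251  0.89358504] [ 2.09679924e+01  2.83505983e+01  8.86627967e+01  7.12922576e-03
  6.29255580e+01 -1.85705178e+01]
[595.23360405 240.25110996 131.17082102]
```

View pics/t1.png

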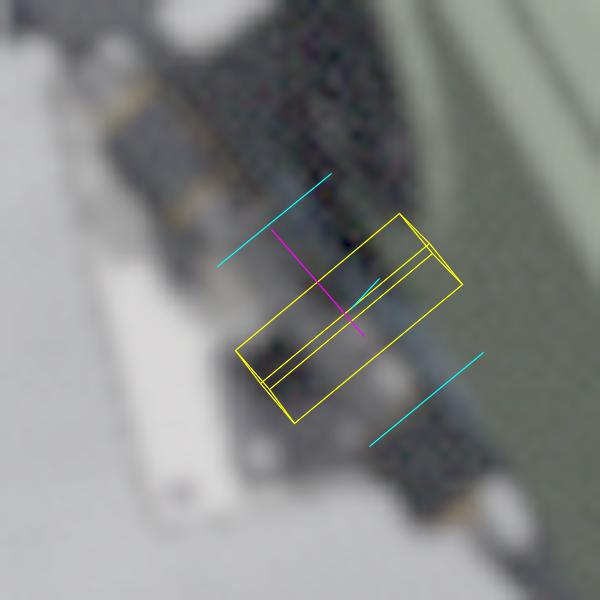

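View pics/s1.png

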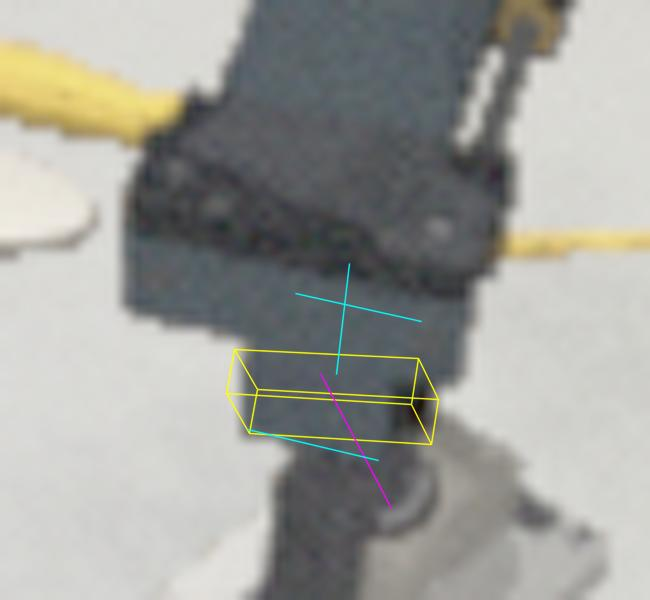

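View pics/s2.png

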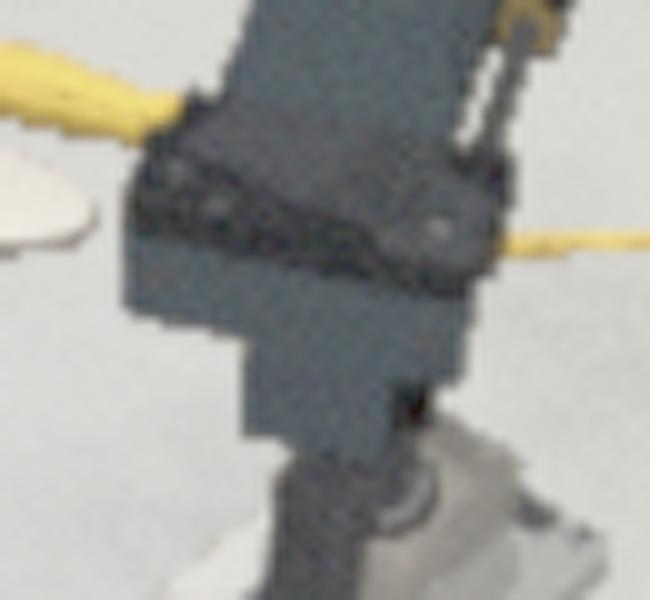

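Request:
{"name": "jog_arm", "arguments": {
  "deltas": [
    [[0,0,0.004,0,0.05],[0,0,0.008,0,0.05],[0,0,0.009,0,0.04],[0,0,0.009,0,0.03],[0,0,0.009,0,0.025],[0,0,0.009,0,0.02],[0,0,0.009,0,0.015],[0,0,0.009,0,0.01],[0,0,0.009,0,0.005],[0,0,0.009,0,0.005]]
  ],
  "grip_force": 8
}}

```text
time_s: 4.3
ee_pos: [591.9, 237.8, 120.8]
ee_rot: [-179.6, -0.0, 129.5]
force: [-7.0, -5.0, 4.1]
gripper_width: 19.5
```

```bash
python3 - <<'E'
from ov2 import *
from nav import *
print(did(0,0,.009,0))
st=env.state(); print(st['time_s'],st['ee_pos'],st['ee_rot'],st['gripper_width'],st['force'],st['torque'])
Y=axes(129.5); print('tool force',Y@st['force'],'torque',Y@st['torque'])
for n in('top','scene'): cv2.imwrite(f'pics/raw_{n}3.png',env.grab_frame(n)[:,:,::-1])
overlay([],'scene',(285,190),65,60,10,'s2.png','pics/raw_scene3.png',.5)
E
```

```text
[594.6156545  239.84530114 120.976      129.507     ]
4.3 [591.89988168 237.81985624 120.84777696] [-1.79560168e+02 -4.45390643e-02  1.29545571e+02] 19.53788273774074 [-7.03154982 -5.03204386  4.11076668] [-0.95606679  1.17174859  0.17565543]
tool force [ 0.58976694 -8.6264902  -4.11076668] torque [ 1.51228328  0.00759912 -0.17565543]
```

View pics/s2.png

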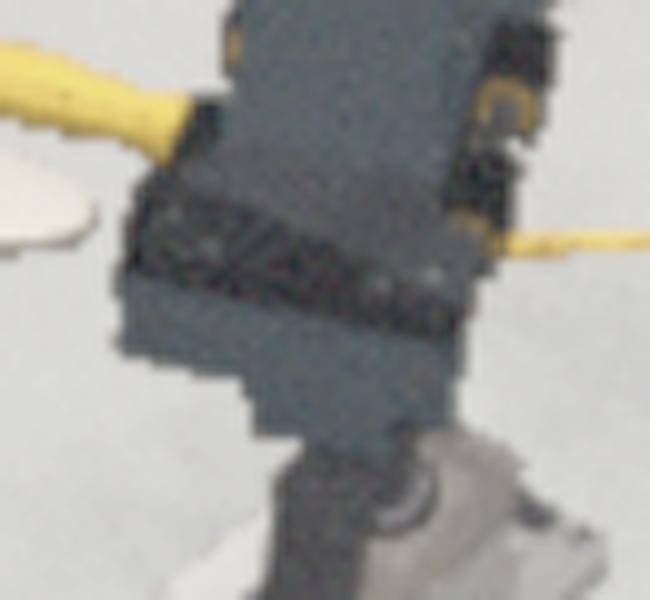

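Request:
{"name": "jog_arm", "arguments": {
  "deltas": [
    [[0,-0.0015,0,0,0.005],[0,-0.003,0,0,0.005],[0,-0.0035,0,0,0.005],[0,-0.0035,0,0,0.005],[0,-0.0035,0,0,0.005],[0,-0.0035,0,0,0.005]]
  ],
  "grip_force": 8
}}

```text
time_s: 4.9
ee_pos: [591.6, 237.5, 120.9]
ee_rot: [-180.0, -0.0, 129.5]
force: [-1.8, -1.3, 1.3]
gripper_width: 19.6
```

```bash
python3 - <<'E'
from nav import *
from workcell import env
print(did(0,-.0035,.0,0))
st=env.state(); print(st['time_s'],st['ee_pos'],st['ee_rot'],st['gripper_width'])
Y=axes(129.5); print('tool force',Y@st['force'],'torque',Y@st['torque'])
E
```

```text
[591.91524047 237.61869743 120.976      129.507     ]
4.9 [591.61953202 237.53280029 120.88927834] [-1.79950732e+02 -1.47559293e-02  1.29517583e+02] 19.57592451820184
tool force [ 0.13424312 -2.26301001 -1.28756578] torque [ 0.6004027   0.13916335 -0.09633719]
```

Request:
{"name": "jog_arm", "arguments": {
  "deltas": [
    [[0,-0.0005,0,0,0.0],[0,-0.0005,0,0,0.0],[0,-0.0005,0,0,0.0],[0,-0.0005,0,0,0.0]]
  ],
  "grip_force": 55
}}

```text
time_s: 5.23
ee_pos: [591.7, 237.6, 121.2]
ee_rot: [179.9, 0.0, 129.5]
force: [-3.7, -1.0, 2.5]
gripper_width: 17.3
```

```bash
python3 - <<'E'
from nav import *
from workcell import env
print(did(0,-.0005,.0,0))
st=env.state(); print(st['time_s'],st['ee_pos'],st['ee_rot'],st['gripper_width'])
Y=axes(129.5); print('tool force',Y@st['force'],'torque',Y@st['torque'])
E
```

```text
[591.52946703 237.30061119 120.976      129.507     ]
5.2333 [591.69768838 237.64541182 121.24195524] [1.79943122e+02 2.43154439e-04 1.29538961e+02] 17.28454724004074
tool force [ 1.55930707 -3.5399125  -2.47334055] torque [-0.00359528  0.29166557 -0.64141876]
```

Request:
{"name": "jog_arm", "arguments": {
  "deltas": [
    [[0,0,0,-6,0.0],[0,0,0,-12,0.0],[0,0,0,-18,0.0],[0,0,0,-24,0.0],[0,0,0,-24,0.0]]
  ],
  "grip_force": 55
}}

```text
time_s: 5.65
ee_pos: [590.6, 237.5, 122.9]
ee_rot: [180.0, -0.1, 153.6]
force: [-9.2, -2.5, 11.7]
gripper_width: 14.8
```

```bash
cat > st.py <<'E'
from nav import *
from workcell import env
import sys
print(did(*map(float,sys.argv[1:5])))
st=env.state(); print(st['time_s'],st['ee_pos'],st['ee_rot'],st['gripper_width'],'q6',st['qpos'][5])
Y=axes(st['ee_rot'][2]); print('tool force',Y@st['force'],'torque',Y@st['torque'])
E
python3 st.py 0 0 0 -24
python3 - <<'E'
from ov2 import *
for n in('top','scene'): cv2.imwrite(f'pics/raw_{n}4.png',env.grab_frame(n)[:,:,::-1])
overlay([],'scene',(285,190),65,60,10,'s2.png','pics/raw_scene4.png',.5)
E
```

```text
[591.52946703 237.30061119 120.976      153.507     ]
5.65 [590.62046316 237.4683713  122.86929507] [ 1.79971211e+02 -7.77119877e-02  1.53614824e+02] 14.758783877557569 q6 -42.82600358441399
tool force [  7.1001136   -6.31062082 -11.67237807] torque [ 0.31930525  0.8691278  -0.24587434]
```

View pics/s2.png

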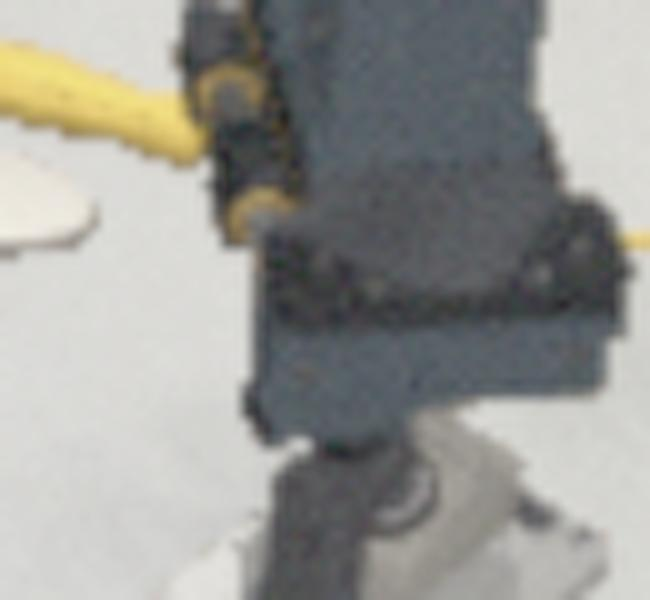

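Request:
{"name": "jog_arm", "arguments": {
  "deltas": [
    [[0.0005,-0.0003,-0.0015,-6,0.0],[0.0006,-0.0003,-0.0018,-12,0.0],[0.0006,-0.0003,-0.002,-18,0.0],[0.0007,-0.0004,-0.0022,-24,0.0],[0.0007,-0.0004,-0.0024,-30,0.0],[0.0008,-0.0005,-0.0026,-36,0.0],[0.0008,-0.0005,-0.0028,-42,0.0],[0.0009,-0.0005,-0.003,-48,0.0],[0.0009,-0.0006,-0.0032,-54,0.0],[0.001,-0.0006,-0.0034,-60,0.0],[0.001,-0.0006,-0.0034,-60,0.0]]
  ],
  "grip_force": 25
}}

```text
time_s: 6.67
ee_pos: [589.9, 235.6, 124.5]
ee_rot: [-179.9, -0.2, -146.4]
force: [-3.9, -3.1, 3.5]
gripper_width: 13.4
```

```bash
python3 st.py .001 -.0006 -.0034 -60
python3 - <<'E'
from ov2 import *
for n in('top','scene'): cv2.imwrite(f'pics/raw_{n}5.png',env.grab_frame(n)[:,:,::-1])
overlay([],'scene',(285,190),65,60,10,'s2.png','pics/raw_scene5.png',.5)
E
```

```text
[590.36682508 237.20970634 124.376      213.507     ]
6.6667 [589.93087237 235.60519224 124.50030523] [-1.79901075e+02 -1.58610033e-01 -1.46394540e+02] 13.358391346122534 q6 -102.73619471239459
tool force [ 4.97696479 -0.38823208 -3.49125179] torque [0.72886662 1.00734704 0.20584313]
```

View pics/s2.png

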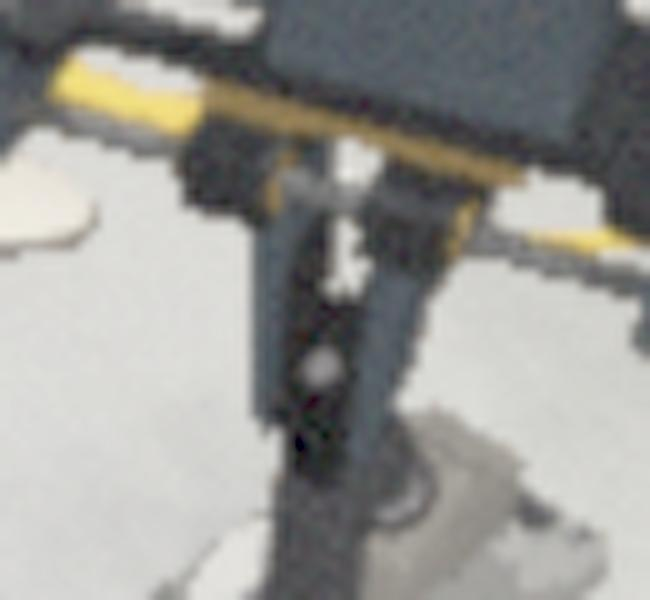

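Request:
{"name": "jog_arm", "arguments": {
  "deltas": [
    [[0.001,-0.0003,-0.0002,-6,0.0],[0.0013,-0.0005,-0.0004,-12,0.0],[0.0013,-0.0005,-0.0006,-18,0.0],[0.0013,-0.0005,-0.0008,-24,0.0],[0.0013,-0.0005,-0.001,-30,0.0],[0.0013,-0.0005,-0.0012,-34,0.0],[0.0013,-0.0005,-0.0012,-34,0.0]]
  ],
  "grip_force": 20
}}

```text
time_s: 7.35
ee_pos: [589.6, 235.2, 125.6]
ee_rot: [-180.0, -0.1, -112.5]
force: [-2.1, -4.0, 3.1]
gripper_width: 17.2
```

```bash
python3 st.py .0013 -.0005 -.0012 -34
python3 - <<'E'
from ov2 import *
for n in('top','scene'): cv2.imwrite(f'pics/raw_{n}6.png',env.grab_frame(n)[:,:,::-1])
overlay([],'scene',(285,190),65,60,10,'s2.png','pics/raw_scene6.png',.5)
E
```

```text
[589.55888061 236.07514663 125.576      247.507     ]
7.35 [589.62295612 235.18249758 125.58593268] [-1.79979795e+02 -7.95229620e-02 -1.12517253e+02] 17.2435261960001 q6 -136.7010746935226
tool force [ 4.46210804  0.4273478  -3.06606854] torque [0.0935942  0.81921591 0.10786289]
```

View pics/s2.png

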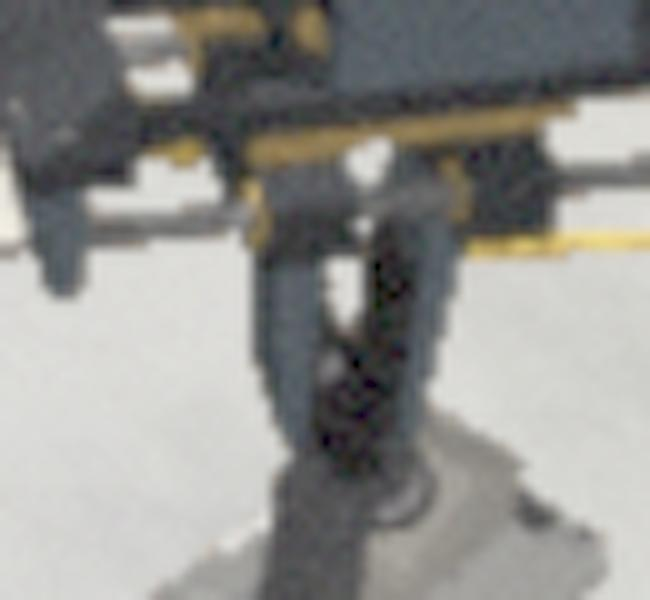

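Request:
{"name": "jog_arm", "arguments": {
  "deltas": [
    [[0,0,0,0,0.03],[0,0,0,0,0.05],[0,0,0,0,0.05],[0,0,-0.015,0,0.05],[0,0,-0.03,0,0.05],[0,0,-0.04,0,0.05],[0,0,-0.04,7,0.05],[0,0,-0.04,14,0.05],[0,0,-0.04,21,0.05],[0,0,-0.04,28,0.05],[0,0,-0.04,35,0.05],[0,0,-0.04,42,0.05],[0,0,-0.04,49,0.05],[0,0,-0.04,56,0.05],[0,0,-0.04,63,0.05],[0,0,-0.04,70,0.05],[0,0,-0.04,77,0.05],[0,0,-0.04,84,0.05],[0,0,-0.04,90,0.05],[0,0,-0.04,90,0.05]]
  ],
  "grip_force": 20
}}

```text
time_s: 9.12
ee_pos: [589.8, 236.5, 165.6]
ee_rot: [179.9, 0.0, 157.4]
force: [-0.1, 0.2, 0.2]
gripper_width: 50.0
```

Request:
{"name": "jog_arm", "arguments": {
  "deltas": [
    [[0,0,0,7,0.05],[0,0,0,14,0.05],[0,0,0,21,0.05],[0,0,0,28,0.05],[0,0,0,35,0.05],[0,0,0,42,0.05],[0,0,0,49,0.05],[0,0,0,56,0.05],[0,0,0,63,0.05],[0,0,0,70,0.05],[0,0,0,77,0.05],[0,0,0,84,0.05],[0,0,0,90,0.05],[0,0,0,90,0.05]]
  ]
}}

```text
time_s: 10.28
ee_pos: [589.8, 236.4, 165.6]
ee_rot: [180.0, -0.0, 67.6]
force: [-0.1, 0.2, 0.4]
gripper_width: 50.3
```

```bash
python3 st.py 0 0 -.04 90; python3 st.py 0 0 0 90
python3 - <<'E'
from ov2 import *
for n in('top','scene'): cv2.imwrite(f'pics/raw_{n}7.png',env.grab_frame(n)[:,:,::-1])
overlay([],'scene',(285,190),65,60,10,'s2.png','pics/raw_scene7.png',.5)
E
```

```text
[589.55888061 236.07514663 165.576      157.507     ]
10.2833 [589.77616452 236.36090136 165.62070999] [ 1.79981541e+02 -4.24428611e-02  6.75517486e+01] 50.26721998088599 q6 43.23331968119484
tool force [ 0.107698   -0.14763629 -0.43354157] torque [ 0.04556066 -0.18714426 -0.02866144]
[589.55888061 236.07514663 165.576       67.507     ]
10.2833 [589.77616452 236.36090136 165.62070999] [ 1.79981541e+02 -4.24428611e-02  6.75517486e+01] 50.26721998088599 q6 43.23331968119484
tool force [ 0.107698   -0.14763629 -0.43354157] torque [ 0.04556066 -0.18714426 -0.02866144]
```

View pics/s2.png

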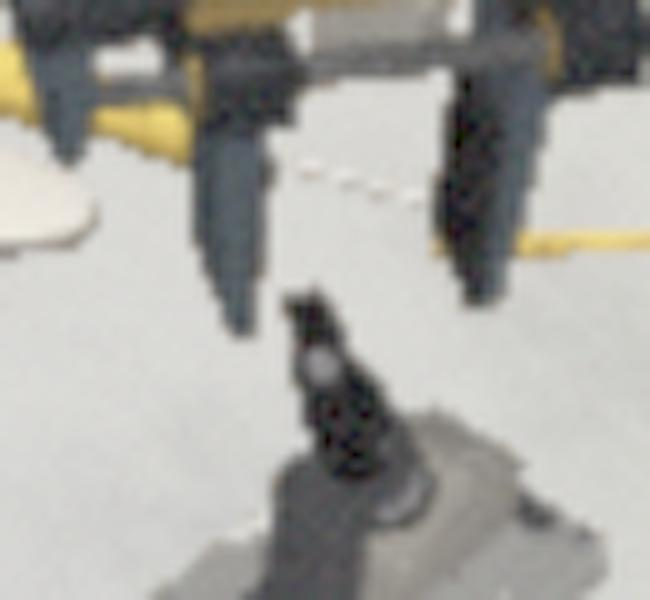

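Request:
{"name": "jog_arm", "arguments": {
  "deltas": [
    [[-0.0008,0,0.015,0,0.05],[-0.0008,0,0.03,0,0.045],[-0.0008,0,0.038,0,0.04],[-0.0008,0,0.039,0,0.03],[-0.0008,0,0.039,0,0.02],[-0.0008,0,0.039,0,0.01],[-0.0008,0,0.039,0,0.0],[-0.0008,0,0.039,0,0.0],[-0.0008,0,0.039,0,0.0],[-0.0008,0,0.039,-6,0.0],[-0.0008,0,0.039,-12,0.0],[-0.0008,0,0.0387,-18,0.0],[-0.0008,0,0.0385,-24,0.0],[-0.0008,0,0.0383,-30,0.0],[-0.0008,0,0.0383,-30,0.0]]
  ],
  "grip_force": 20
}}

```text
time_s: 11.63
ee_pos: [589.1, 235.3, 128.3]
ee_rot: [180.0, -0.0, 97.6]
force: [-3.4, -0.2, 5.5]
gripper_width: 17.3
```

```bash
python3 st.py -.0008 0 .0383 -30
python3 - <<'E'
from ov2 import *
for n in('top','scene'): cv2.imwrite(f'pics/raw_{n}8.png',env.grab_frame(n)[:,:,::-1])
overlay([],'scene',(285,190),65,60,10,'s2.png','pics/raw_scene8.png',.5)
E
```

```text
[589.25282417 235.33600561 127.276       97.507     ]
11.6333 [589.13253553 235.31129817 128.28191675] [ 1.79971785e+02 -5.42604510e-03  9.76104152e+01] 17.28381194038419 q6 13.124797536441372
tool force [ 0.30015811 -3.39838196 -5.49385595] torque [ 0.38698235 -0.22720063  0.08912466]
```

View pics/s2.png

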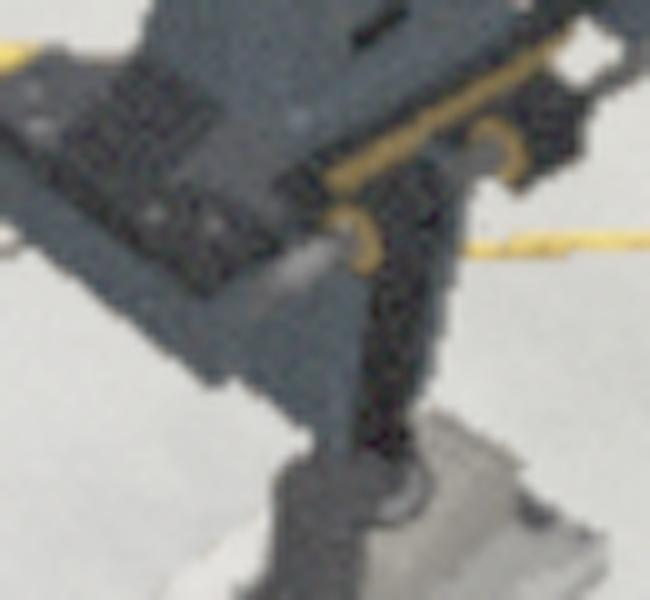

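Request:
{"name": "jog_arm", "arguments": {
  "deltas": [
    [[0,0,-0.0005,-3,0.0],[0,0,-0.0005,-6,0.0],[0,0,-0.0005,-6,0.0]]
  ]
}}

```text
time_s: 11.98
ee_pos: [589.0, 235.3, 128.6]
ee_rot: [180.0, -0.0, 103.4]
force: [-3.4, -1.2, 6.2]
gripper_width: 17.3
```

```bash
python3 st.py 0 0 -.0005 -6
```

```text
[589.25282417 235.33600561 127.776      103.507     ]
11.9833 [589.03803139 235.27386328 128.55826869] [ 1.79996801e+02 -3.50659436e-03  1.03426338e+02] 17.305303245044815 q6 7.304422382301709
tool force [-0.40515878 -3.64135804 -6.2251415 ] torque [ 0.46456059 -0.20972754  0.1812351 ]
```

Request:
{"name": "jog_arm", "arguments": {
  "deltas": [
    [[0,0,0,-3,0.0],[0,0,0,-6,0.0],[0,0,0,-6,0.0]]
  ]
}}

```text
time_s: 12.23
ee_pos: [588.9, 235.5, 128.7]
ee_rot: [180.0, -0.1, 109.3]
force: [-3.9, -0.8, 7.3]
gripper_width: 18.6
```

```bash
python3 st.py 0 0 0 -6
```

```text
[589.25282417 235.33600561 127.776      109.507     ]
12.2333 [588.8893393  235.52291813 128.73491385] [ 1.79999817e+02 -6.62421691e-02  1.09310032e+02] 18.599633202632358 q6 1.3816585993459163
tool force [ 0.52119092 -3.93878156 -7.28559806] torque [0.58249846 0.00330384 0.74390707]
```

Request:
{"name": "jog_arm", "arguments": {
  "deltas": [
    [[0,0,0,3,0.0],[0,0,0,3,0.02],[0,0,0,3,0.04],[0,0,0,3,0.05],[0,0,0,3,0.05],[0,0,-0.02,3,0.05],[0,0,-0.04,3,0.05],[0,0,-0.07,3,0.05],[0,0,-0.07,3,0.05]]
  ]
}}

```text
time_s: 12.98
ee_pos: [592.4, 236.3, 203.5]
ee_rot: [179.4, -0.0, 106.5]
force: [0.7, -0.5, 1.2]
gripper_width: 49.9
```

```bash
python3 st.py 0 0 -.07 3
python3 - <<'E'
from ov2 import *
for n in('top','scene'): cv2.imwrite(f'pics/raw_{n}9.png',env.grab_frame(n)[:,:,::-1])
it,kg=jit(71+5.7,90);print(kg)
overlay(it[2:],'scene',(285,190),65,60,10,'s1.png','pics/raw_scene9.png',.5)
overlay([],'scene',(285,190),65,60,10,'s2.png','pics/raw_scene9.png',.5)
E
```

```text
[589.25282417 235.33600561 197.776      106.507     ]
12.9833 [592.38356182 236.30183303 203.46278812] [ 1.79366208e+02 -3.27526338e-02  1.06484195e+02] 49.923555233059425 q6 4.241772433949841
tool force [-0.68426102  0.55667198 -1.19339239] torque [ 0.05377225 -0.04459992 -0.02429435]
[592.12819852 239.23532565 112.46160684]
```

View pics/s1.png

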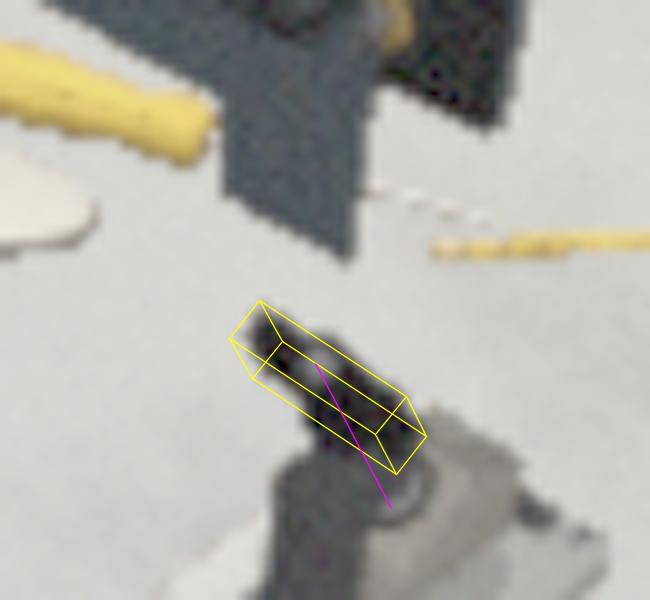

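View pics/s2.png

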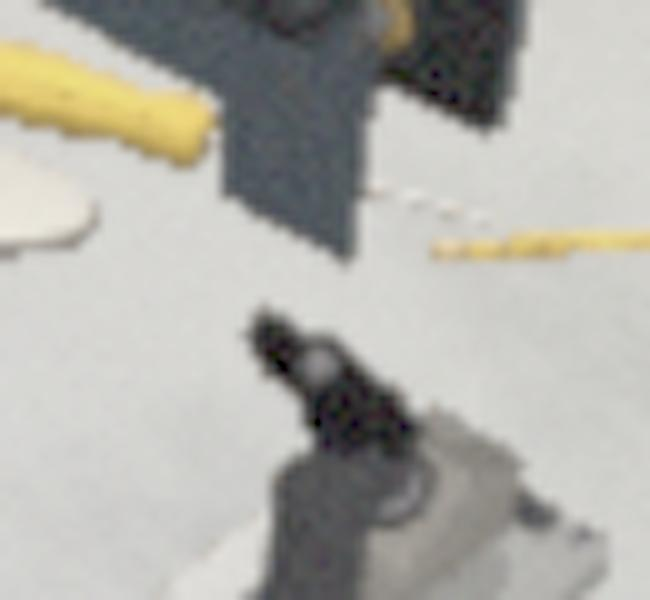

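```bash
python3 -c "
from nav import *
print(go([641.3,246.8,160,192.3]))"
```

```text
([-0.0038, 0.0532, 0.0378], np.float64(-85.79))
```

Request:
{"name": "jog_arm", "arguments": {
  "deltas": [
    [[-0.001,0.015,0,-7,0.06],[-0.002,0.03,0,-14,0.06],[-0.003,0.045,0,-21,0.06],[-0.0038,0.0532,0,-28,0.06],[-0.0038,0.0532,0,-35,0.06],[-0.0038,0.0532,0,-42,0.06],[-0.0038,0.0532,0,-49,0.06],[-0.0038,0.0532,0,-56,0.06],[-0.0038,0.0532,0,-63,0.06],[-0.0038,0.0532,0.01,-70,0.06],[-0.0038,0.0532,0.02,-77,0.06],[-0.0038,0.0532,0.03,-84,0.06],[-0.0038,0.0532,0.0378,-85.8,0.06],[-0.0038,0.0532,0.0378,-85.8,0.06],[-0.0038,0.0532,0.0378,-85.8,0.06]]
  ]
}}

```text
time_s: 14.33
ee_pos: [640.7, 246.5, 158.1]
ee_rot: [-180.0, -0.2, -167.8]
force: [-1.1, -0.5, 0.1]
gripper_width: 60.1
```

```bash
python3 st.py -.0038 .0532 .0378 -85.8
cat > gm.py <<'E'
from ov2 import *
from nav import axes
def grip(st,hw=16,tip=17):
    Y=axes(st['ee_rot'][2]); e=st['ee_pos']; w=st['gripper_width']/2; pts=[]
    for sy in(-1,1):
        for sx in(-1,1): pts.append(e+Y[0]*hw*sx+Y[1]*w*sy+Y[2]*tip)
    return [(np.array(pts),[(0,1),(2,3)],(255,255,0))]
def snap(k):
    for n in('top','scene'): cv2.imwrite(f'pics/raw_{n}{k}.png',env.grab_frame(n)[:,:,::-1])
E
python3 - <<'E'
from gm import *
snap(10); st=env.state()
overlay(grip(st),'scene',(290,170),80,90,7,'s1.png','pics/raw_scene10.png',.5)
overlay(grip(st),'top',(310,160),70,60,10,'t1.png','pics/raw_top10.png',.5)
E
```

```text
[641.33989113 246.80847067 159.976      192.307     ]
14.3333 [640.67148632 246.45311897 158.12098039] [-179.97049927   -0.18253883 -167.76644081] 60.094374629499676 q6 -82.14922978014796
tool force [ 1.21015137 -0.20340667 -0.13637261] torque [-0.09735459  0.02237704  0.01923342]
```

View pics/s1.png

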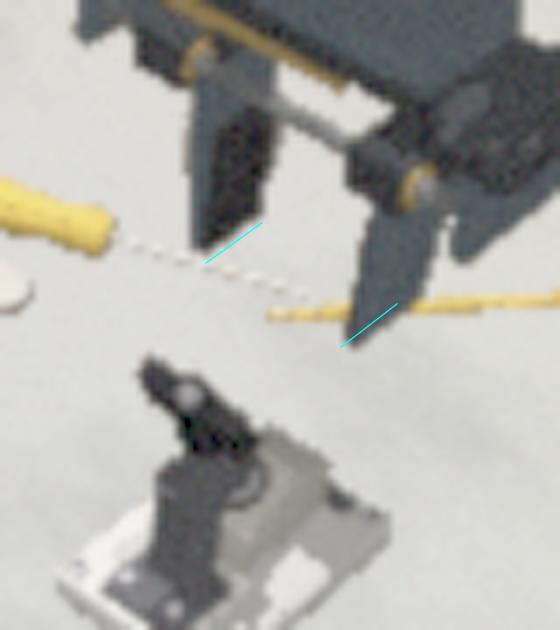

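View pics/t1.png

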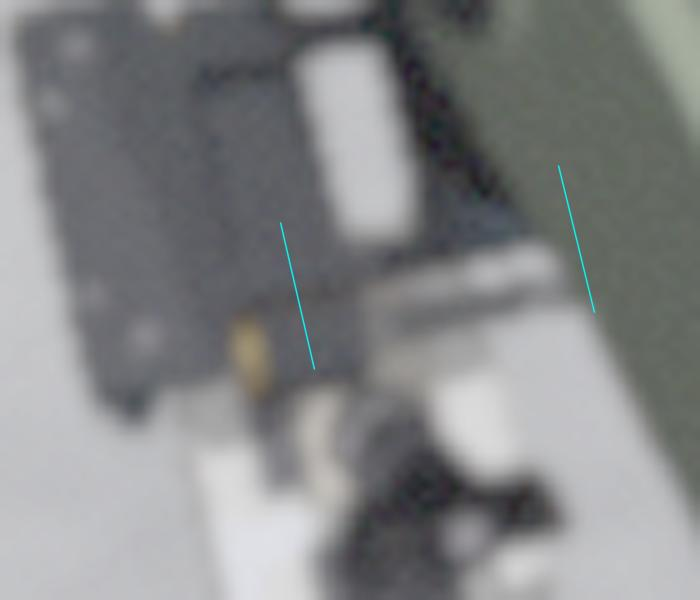

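Request:
{"name": "jog_arm", "arguments": {
  "deltas": [
    [[0,0,0.02,0,0.06],[0,0,0.045,0,0.06],[0,0,0.07,0,0.06],[0,0,0.09,0,0.06],[0,0,0.098,0,0.06],[0,0,0.104,0,0.06],[0,0,0.107,0,0.06],[0,0,0.107,0,0.06],[0,0,0.107,0,0.06]]
  ]
}}

```text
time_s: 15.18
ee_pos: [642.2, 247.1, 54.3]
ee_rot: [180.0, 0.1, -167.7]
force: [-0.1, 0.6, 0.6]
gripper_width: 59.7
```

```bash
python3 st.py 0 0 .107 0
python3 - <<'E'
from gm import *
snap(11); st=env.state()
overlay([],'scene',(295,205),65,60,10,'s1.png','pics/raw_scene11.png',.5)
overlay([],'top',(310,160),70,60,10,'t1.png','pics/raw_top11.png',.5)
E
```

```text
[641.33989113 246.80847067  52.976      192.307     ]
15.1833 [642.15827339 247.12134032  54.28005277] [ 1.79979052e+02  1.35357489e-01 -1.67696705e+02] 59.73912517089404 q6 -82.21545236956473
tool force [-0.05740581  0.59392139 -0.58588388] torque [-0.01596201  0.00901947 -0.01156784]
```

View pics/s1.png

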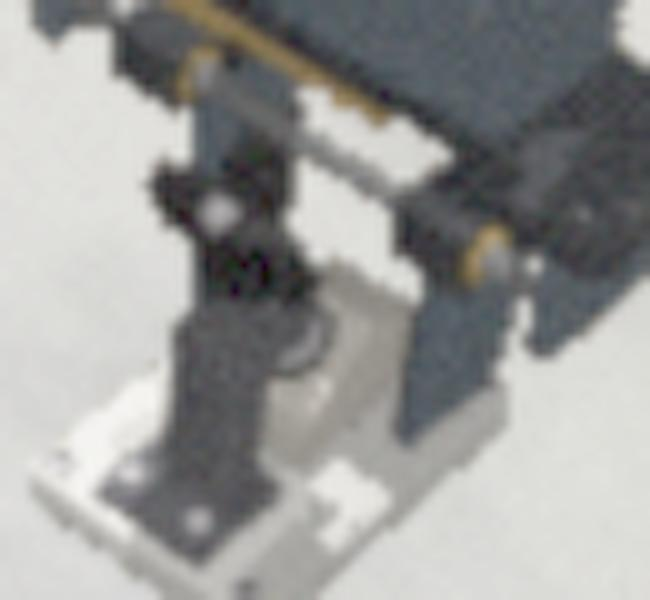

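Request:
{"name": "jog_arm", "arguments": {
  "deltas": [
    [[0,0,0,0,0.05],[0,0,0,0,0.045],[0,0,0,0,0.04],[0,0,0,0,0.036],[0,0,0,0,0.033],[0,0,0,0,0.03],[0,0,0,0,0.028],[0,0,0,0,0.028]]
  ],
  "grip_force": 5
}}

```text
time_s: 15.95
ee_pos: [641.4, 246.9, 53.1]
ee_rot: [180.0, 0.0, -167.7]
force: [-0.4, 1.1, 0.8]
gripper_width: 32.1
```

```bash
python3 st.py 0 0 0 0
```

```text
[641.33989113 246.80847067  52.976      192.307     ]
15.95 [641.37331473 246.93648313  53.05634043] [ 1.79986025e+02  1.08046284e-02 -1.67695617e+02] 32.06629830149555 q6 -82.21952081358423
tool force [ 0.16172923  1.17609042 -0.84327943] torque [-0.12369687  0.05240732 -0.0064469 ]
```

Request:
{"name": "jog_arm", "arguments": {
  "deltas": [
    [[0,0,0,0,0.02],[0,0,0,0,0.02],[0,0,0,0,0.02],[0,0,-0.002,0,0.02],[0,0,-0.004,0,0.02],[0,0,-0.004,0,0.02],[0,0,-0.004,0,0.02]]
  ],
  "grip_force": 30
}}

```text
time_s: 16.53
ee_pos: [641.4, 246.7, 57.0]
ee_rot: [-180.0, 0.0, -167.7]
force: [0.1, -0.7, -1.0]
gripper_width: 31.7
```

```bash
python3 st.py 0 0 -.004 0
python3 - <<'E'
from gm import *
snap(12)
overlay([],'scene',(295,205),65,60,10,'s1.png','pics/raw_scene12.png',.5)
E
```

```text
[641.33989113 246.80847067  56.976      192.307     ]
16.5333 [641.37362213 246.6744954   56.98863597] [-1.79996979e+02  1.17907031e-03 -1.67695856e+02] 31.727214157924607 q6 -82.22268280002946
tool force [ 0.08463741 -0.68071273  1.00577094] torque [-0.09583175  0.03903001  0.08591226]
```

View pics/s1.png

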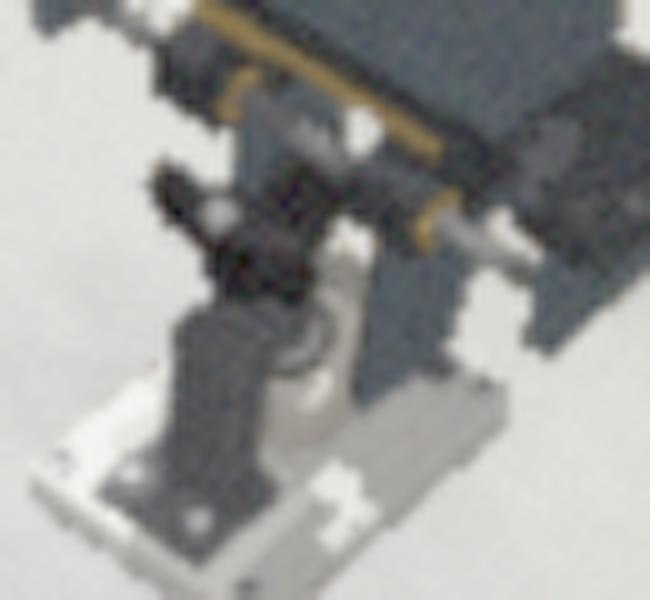

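Request:
{"name": "jog_arm", "arguments": {
  "deltas": [
    [[-0.004,0,-0.0005,0,0.02],[-0.009,0,-0.0015,0,0.02],[-0.014,0,-0.003,0,0.02],[-0.019,0,-0.0045,0,0.02],[-0.024,0,-0.006,0,0.02],[-0.029,0,-0.0075,0,0.02],[-0.034,0,-0.009,0,0.02],[-0.04,0,-0.011,0,0.02],[-0.043,0,-0.013,0,0.02],[-0.043,0,-0.013,0,0.02],[-0.043,0,-0.013,0,0.02]]
  ]
}}

```text
time_s: 17.55
ee_pos: [683.5, 256.0, 70.0]
ee_rot: [180.0, -0.0, -167.7]
force: [0.0, -0.0, -1.3]
gripper_width: 31.8
```

```bash
python3 st.py -.043 0 -.013 0
python3 - <<'E'
from gm import *
snap(13)
overlay([],'scene',(295,185),75,80,8,'s1.png','pics/raw_scene13.png',.5)
E
```

```text
[683.35173138 255.97391007  69.976      192.307     ]
17.55 [683.45976664 256.00265236  69.99465312] [ 1.79994659e+02 -8.75515450e-04 -1.67694594e+02] 31.80004582573664 q6 -82.67902167725096
tool force [-0.00870721 -0.03061656  1.2689515 ] torque [ 0.03654863 -0.00716484 -0.01850387]
```

View pics/s1.png

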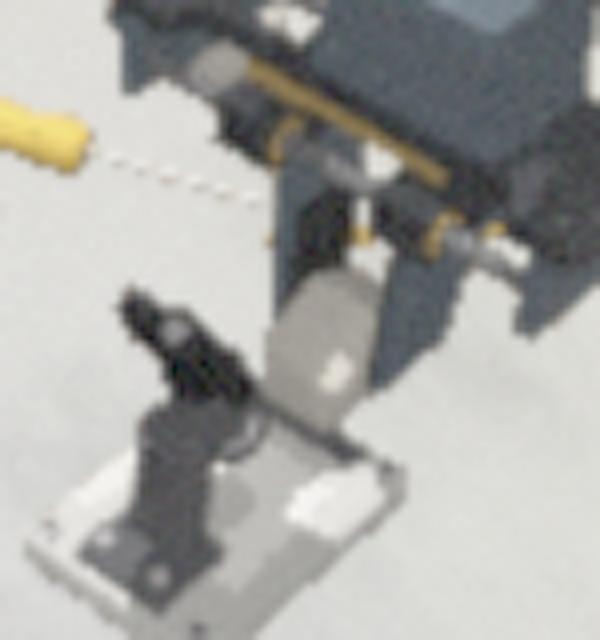

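```bash
python3 -c "
from nav import *
print(go([461.2,281.4,200,167.84]))"
```

```text
([0.2116, 0.0722, -0.13], np.float64(24.47))
```

Request:
{"name": "jog_arm", "arguments": {
  "deltas": [
    [[0,0,-0.02,0,0.02],[0,0,-0.045,0,0.02],[0,0,-0.075,0,0.02],[0,0,-0.1,0,0.02],[0,0,-0.12,0,0.02],[0,0,-0.13,0,0.02],[0,0,-0.13,0,0.02]]
  ]
}}

```text
time_s: 18.23
ee_pos: [684.2, 256.4, 203.0]
ee_rot: [180.0, 0.3, -167.7]
force: [0.5, 0.2, -0.7]
gripper_width: 31.6
```

Request:
{"name": "jog_arm", "arguments": {
  "deltas": [
    [[0.012,0.004,0,3,0.02],[0.03,0.01,0,6,0.02],[0.055,0.019,0,10,0.02],[0.08,0.027,0,14,0.02],[0.105,0.036,0,18,0.02],[0.13,0.044,0,22,0.02],[0.155,0.053,0,24.5,0.02],[0.178,0.061,0,24.5,0.02],[0.195,0.066,0,24.5,0.02],[0.206,0.07,0,24.5,0.02],[0.2116,0.0722,0,24.5,0.02],[0.2116,0.0722,0,24.5,0.02],[0.2116,0.0722,0,24.5,0.02],[0.2116,0.0722,0,24.5,0.02]]
  ]
}}

```text
time_s: 19.4
ee_pos: [462.2, 281.4, 199.7]
ee_rot: [180.0, 0.0, 167.8]
force: [-0.5, -0.2, -1.0]
gripper_width: 31.5
```

```bash
python3 st.py 0 0 -.13 0;python3 st.py .2116 .0722 0 24.5
python3 - <<'E'
from gm import *
snap(14); st=env.state(); print(st['ee_pos'])
overlay(grip(st),'scene',(215,165),90,110,6,'s1.png','pics/raw_scene14.png',.5)
overlay(grip(st),'top',(265,225),85,70,9,'t1.png','pics/raw_top14.png',.5)
E
```

```text
[683.35173138 255.97391007 199.976      192.307     ]
19.4 [462.24213481 281.42907426 199.70945865] [1.79990675e+02 3.08477355e-02 1.67784575e+02] 31.508563242695125 q6 -47.65348767316452
tool force [ 0.46844534 -0.33743754  0.97365532] torque [-0.04276454  0.00724183  0.01702703]
[461.2249844  281.41223309 199.976      167.807     ]
19.4 [462.24213481 281.42907426 199.70945865] [1.79990675e+02 3.08477355e-02 1.67784575e+02] 31.508563242695125 q6 -47.65348767316452
tool force [ 0.46844534 -0.33743754  0.97365532] torque [-0.04276454  0.00724183  0.01702703]
[462.1628686  281.35033919 199.71211305]
```

View pics/s1.png

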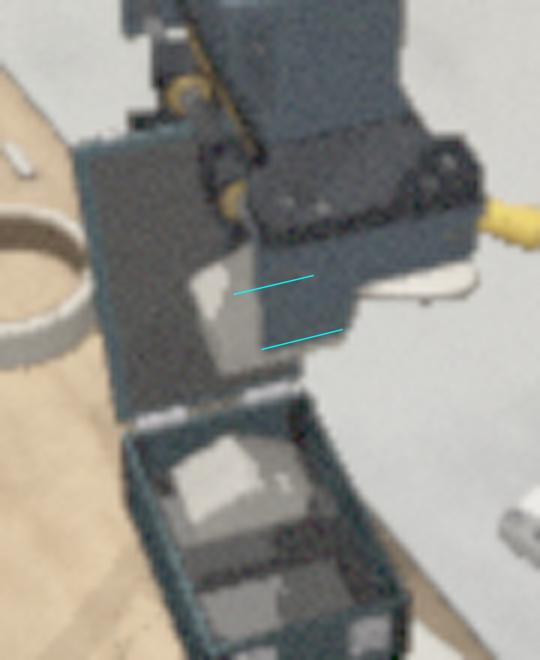

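View pics/t1.png

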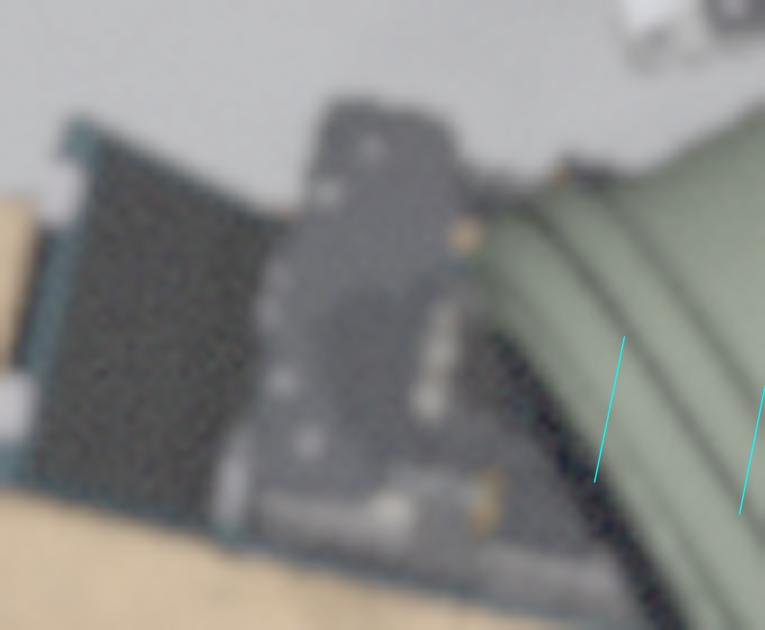

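```bash
cat >> gm.py <<'E'
def hand(e,yaw,off=3,dz=-20,d=(0,0,0)):
    Y=axes(yaw); c=e+Y[0]*off+np.array([0,0,dz])+np.array(d)
    X,E=house(); return [(X@R.from_euler('z',yaw+90,degrees=True).as_matrix().T+c,E,(0,0,255))]
def citems(d=(0,0)): return caseitems(P[12:14]+d,P[14],P[15])
E
python3 - <<'E'
from gm import *
st=env.state(); e=np.array([461.2,281.4,199.9]) ; e=st['ee_pos']
overlay(grip(st)+hand(e,167.8)+citems(),'scene',(220,190),70,85,8,'s1.png','pics/raw_scene14.png',.5)
overlay([],'scene',(220,190),70,85,8,'s2.png','pics/raw_scene14.png',.5)
E
```

```text
(no output)
```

View pics/s1.png

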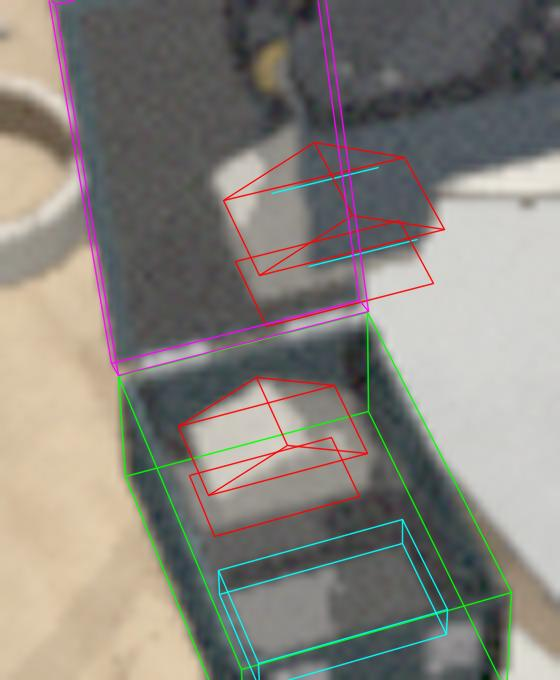

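View pics/s2.png

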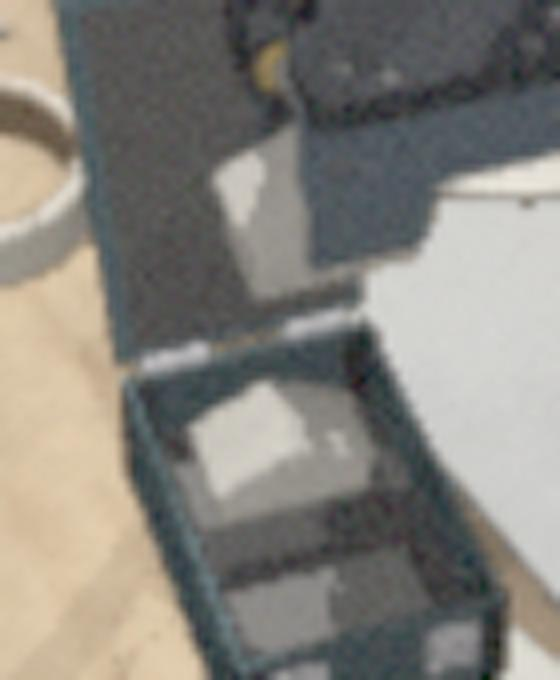

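```bash
python3 - <<'E'
from gm import *
e=np.array([683.4,256,70.]); 
g={'ee_rot':[0,0,192.3],'ee_pos':e,'gripper_width':31.8}
overlay(hand(e,192.3)+grip(g),'scene',(305,200),60,60,10,'s1.png','pics/raw_scene13.png',.5)
overlay(hand(e,192.3)+grip(g),'top',(310,150),60,60,10,'t1.png','pics/raw_top13.png',.5)
for X in ([594,239,107],[458,282,48]):
    X=np.array(X,float)
    for c in('scene','top'): print(c,[(proj2(c,X+v)-proj2(c,X))[0].round(2) for v in np.eye(3)])
E
```

```text
scene [array([ 0.32, -0.15]), array([-0.25, -0.25]), array([ 0.04, -0.29])]
top [array([-0.01, -0.46]), array([-0.46, -0.  ]), array([ 0.07, -0.08])]
scene [array([ 0.35, -0.16]), array([-0.21, -0.26]), array([-0.  , -0.27])]
top [array([-0.  , -0.45]), array([-0.45, -0.  ]), array([ 0.05, -0.01])]
```

View pics/s1.png

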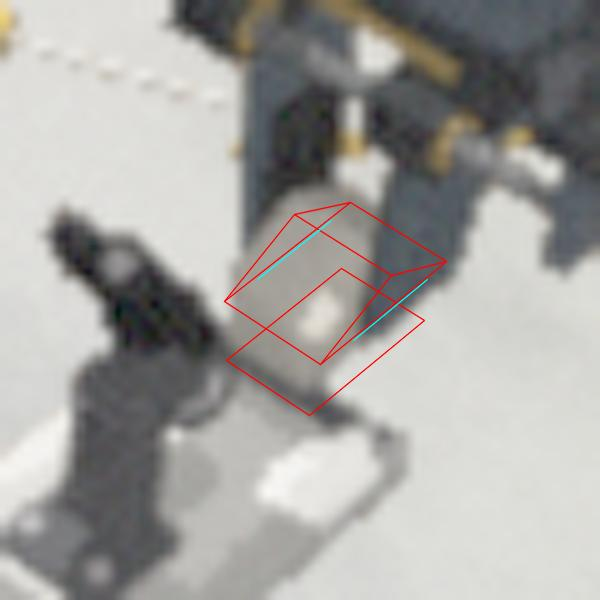

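View pics/t1.png

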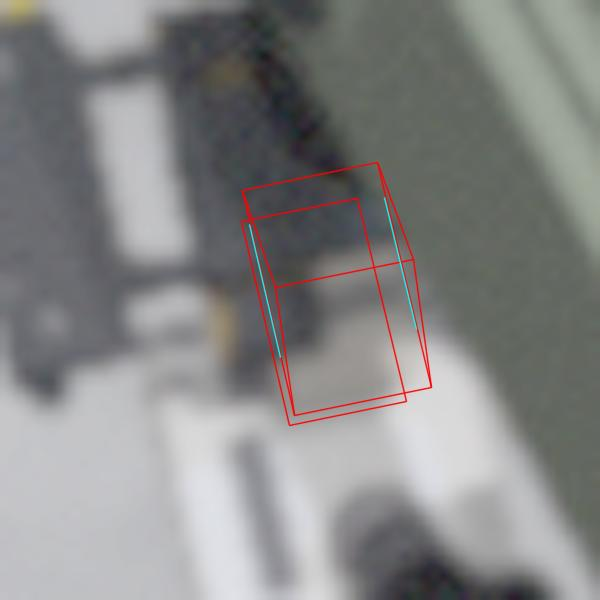

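Request:
{"name": "jog_arm", "arguments": {
  "deltas": [
    [[0,0,0.02,0,0.02],[0,0,0.045,0,0.02],[0,0,0.07,0,0.02],[0,0,0.09,0,0.02],[0,0,0.105,0,0.02],[0,0,0.115,0,0.02],[0,0,0.12,0,0.02],[0,0,0.12,0,0.02],[0,0,0.12,0,0.02],[0,0,0.12,0,0.02]]
  ]
}}

```text
time_s: 20.33
ee_pos: [462.1, 281.8, 81.0]
ee_rot: [179.9, 0.1, 167.8]
force: [0.1, -0.9, -0.7]
gripper_width: 31.8
```

```bash
python3 st.py 0 0 .12 0
python3 - <<'E'
from gm import *
snap(15); st=env.state(); e=np.array([461.2,281.4,80.])
overlay(hand(e,167.8),'scene',(225,215),70,65,10,'s1.png','pics/raw_scene15.png',.5)
overlay([],'scene',(225,215),70,65,10,'s2.png','pics/raw_scene15.png',.5)
overlay(hand(e,167.8)+citems(),'top',(280,235),80,65,9,'t1.png','pics/raw_top15.png',.5)
E
```

```text
[461.2249844  281.41223309  79.976      167.807     ]
20.3333 [462.06297749 281.82550914  80.9553932 ] [1.79909800e+02 9.30097489e-02 1.67798080e+02] 31.81049816713515 q6 -47.64106786626195
tool force [-0.29630378 -0.84372909  0.70378871] torque [-0.01622854 -0.02036407  0.0256491 ]
```

View pics/s1.png

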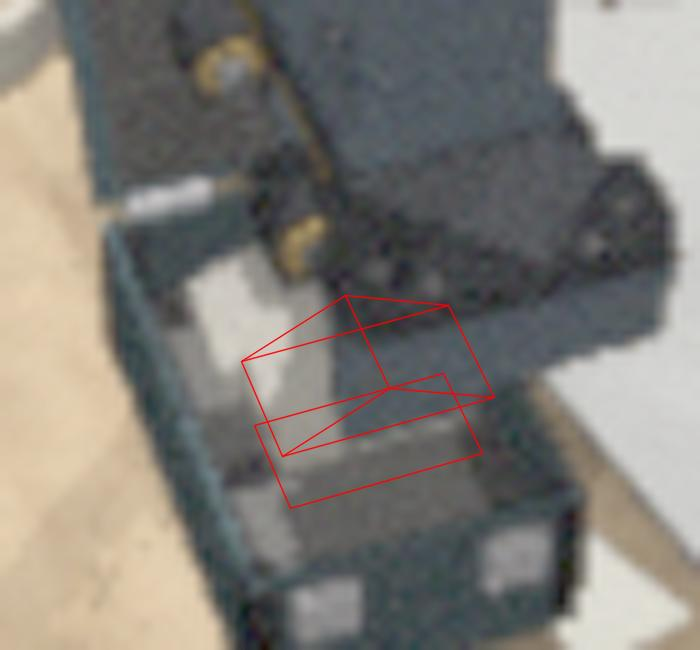

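View pics/s2.png

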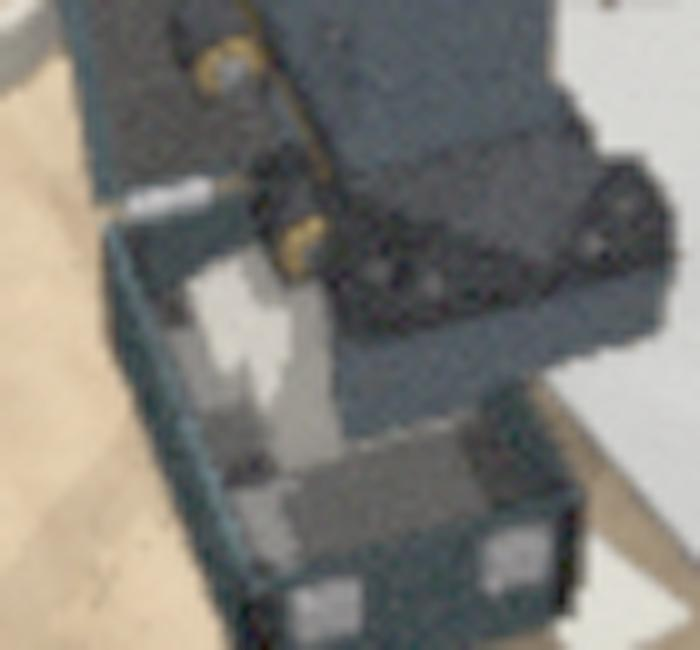

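View pics/t1.png

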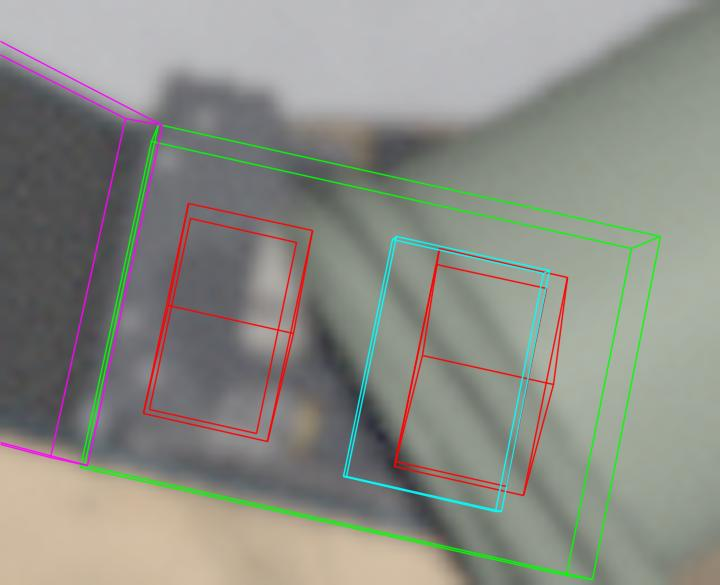

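```bash
python3 - <<'E'
from gm import *
overlay([],'scene',(235,235),50,40,15,'s1.png','pics/raw_scene15.png',.75)
overlay([],'scene',(235,195),50,45,15,'s2.png','pics/raw_scene14.png',.75)
E
```

```text
(no output)
```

View pics/s1.png

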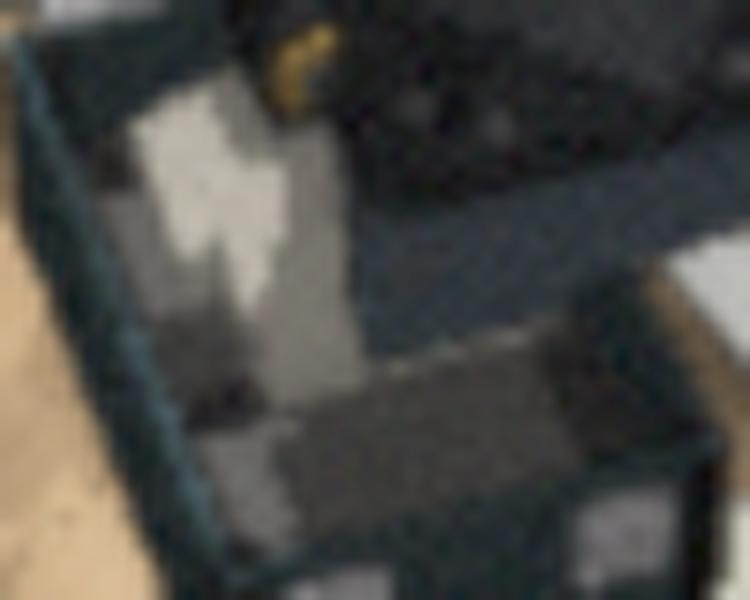

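View pics/s2.png

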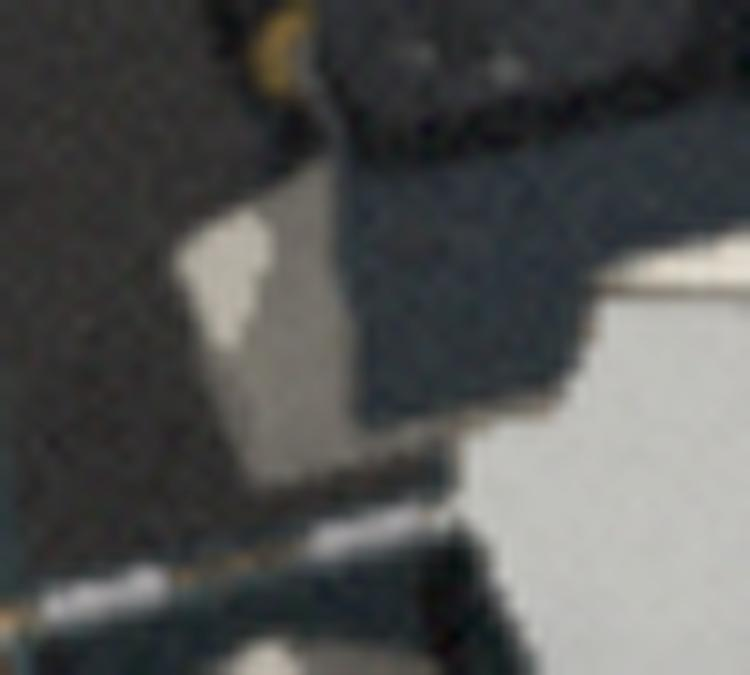

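```bash
python3 - <<'E'
from gm import *
e=np.array([683.4,256,70.]); g={'ee_rot':[0,0,192.3],'ee_pos':e,'gripper_width':31.8}
overlay([],'scene',(320,212),40,40,15,'a.png','pics/raw_scene13.png',.75)
overlay(hand(e,192.3)+grip(g),'scene',(320,212),40,40,15,'b.png','pics/raw_scene13.png',.75)
cv2.imwrite('pics/s1.png',cv2.resize(np.hstack([cv2.imread('pics/a.png'),cv2.imread('pics/b.png')]),None,fx=.66,fy=.66))
e=np.array([462.1,281.8,81.]); g={'ee_rot':[0,0,167.8],'ee_pos':e,'gripper_width':31.8}
overlay(hand(e,167.8)+grip(g),'scene',(235,235),50,40,15,'s2.png','pics/raw_scene15.png',.75)
E
```

```text
(no output)
```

View pics/s1.png

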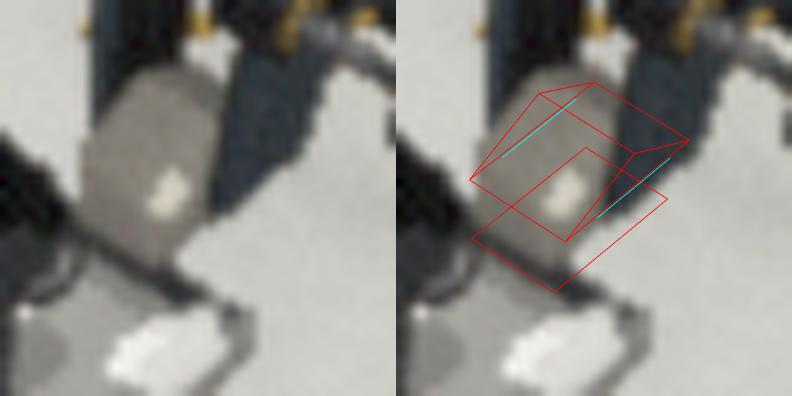

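View pics/s2.png

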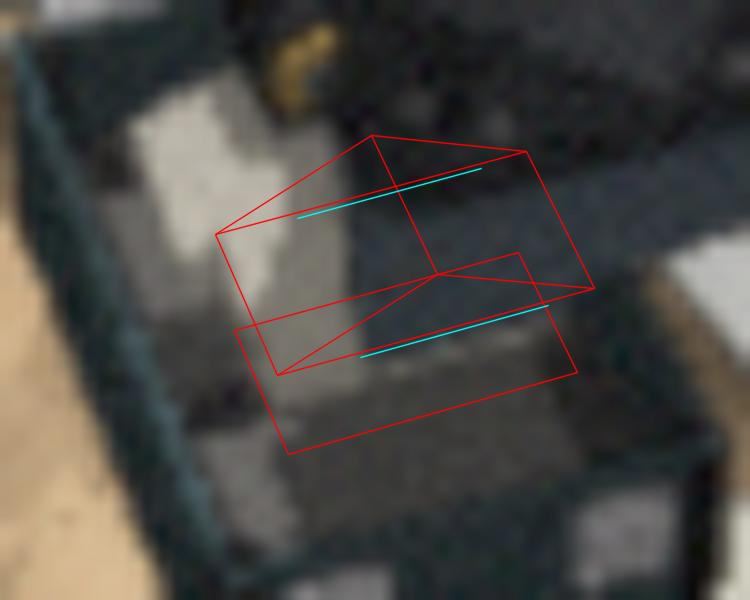

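```bash
python3 - <<'E'
from gm import *
def pair(e,yaw,src,o,w=40,h=40,gw=31.8):
    g={'ee_rot':[0,0,yaw],'ee_pos':e,'gripper_width':gw}
    overlay([],'scene',o,w,h,10,'a.png',src,.6); overlay(hand(e,yaw)+grip(g),'scene',o,w,h,10,'b.png',src,.6)
    return np.hstack([cv2.imread('pics/a.png'),cv2.imread('pics/b.png')])
A=pair(np.array([641.4,246.7,57.]),192.3,'pics/raw_scene12.png',(308,220),40,30)
B=pair(np.array([641.3,246.8,53.]),192.3,'pics/raw_scene11.png',(308,220),40,30,59.8)
cv2.imwrite('pics/s1.png',np.vstack([B,A]))
E
```

```text
(no output)
```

View pics/s1.png

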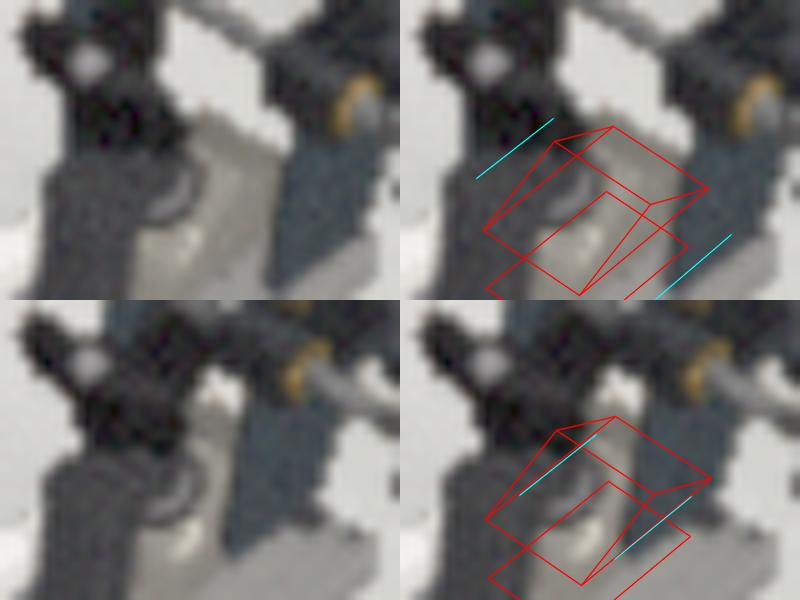

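```bash
python3 - <<'E'
from gm import *
h=hand(np.array([641.3,246.8,53.]),192.3)[0][0]; print(h.round(1)); print(proj2('scene',h).round(1))
it,kg=jit(71,-60); print(it[1][0].round(1)); print(proj2('scene',it[1][0]).round(1)); print(P[16:20])
E
```

```text
[[608.6 256.   37.2]
 [661.3 267.5  37.2]
 [615.4 224.8  37.2]
 [668.2 236.3  37.2]
 [635.  261.8  51. ]
 [641.8 230.5  51. ]
 [611.  254.5  15. ]
 [659.8 265.2  15. ]
 [616.9 227.2  15. ]
 [665.8 237.8  15. ]]
[[315.8 242.5]
 [328.9 232.2]
 [325.4 249.1]
 [338.4 238.3]
 [322.9 233.6]
 [332.6 240. ]
 [316.2 248.3]
 [328.1 238.7]
 [324.4 254. ]
 [336.3 244.1]]
[[669.1 239.6  37.2]
 [616.4 228.1  37.2]
 [662.3 270.9  37.2]
 [609.6 259.4  37.2]
 [642.7 233.9  51. ]
 [635.9 265.1  51. ]
 [666.7 241.1  15. ]
 [617.9 230.5  15. ]
 [660.8 268.5  15. ]
 [611.9 257.9  15. ]]
[[337.9 237.4]
 [324.9 248.1]
 [328.4 231.3]
 [315.3 241.6]
 [332.1 239. ]
 [322.4 232.7]
 [335.8 243.2]
 [323.9 253.1]
 [327.6 237.8]
 [315.7 247.4]]
[639.34453643 249.50875589  12.27521212   0.79704058]
```

```bash
cat > fit2.py <<'E'
import fit
from fit import *
HX,_=house()
hand_obs=[([462.2,281.4,199.7],167.8,0,(246.7,211.7)),([462.2,281.4,199.7],167.8,8,(252,227.3)),([461.8,281.6,80.7],167.8,8,(253,262)),
 ([683.4,256,70],192.3,0,(328,227)),([683.4,256,70],192.3,8,(336.5,238.5))]
def res2(q):
    p=q[:22]; off=q[22]; r=fit.res(p); n=len(r)
    r=r[:-13]
    d={'top':p[0:6],'scene':p[6:12]}
    for c in d: r=np.r_[r,d[c][:3]/2,d[c][3:]/.25]
    r=np.r_[r,p[21]/2]
    for e,yaw,i,uv in hand_obs:
        a=np.radians(yaw); c=np.array(e,float)+off*np.array([np.cos(a),np.sin(a),0])+[0,0,-20]
        X=HX[i]@R.from_euler('z',yaw+90,degrees=True).as_matrix().T+c
        r=np.r_[r,(pj('scene',X,d['scene'])[0]-np.array(uv)+.45)/.5]
    a=np.radians(12.3)
    s_=np.array([641.3,246.8])-off*np.array([np.cos(a),np.sin(a)])
    r=np.r_[r,(p[16:18]-s_)/.7,(off-3)/1.5]
    return r
x0=np.r_[np.load('p.npy')[:22],3]
s2=least_squares(res2,x0,loss='soft_l1',x_scale=np.r_[np.ones(3),np.ones(3)*.1,np.ones(3),np.ones(3)*.1,np.ones(11)])
cov=np.linalg.inv(s2.jac.T@s2.jac)
if __name__=='__main__':
    np.set_printoptions(suppress=True,precision=2)
    print(s2.cost*2); print(s2.x[:6],s2.x[6:12])
    for n,i in zip('pkx pky pkyaw lid sx sy syaw poff sdot pyoff off'.split(),range(12,23)): print(n,s2.x[i].round(2),np.sqrt(cov[i,i]).round(2))
    print(s2.fun[:62].reshape(-1,2)[[8,9,10,11,12,13,14]],s2.fun[-13:])
    np.save('p2.npy',s2.x)
E
python3 fit2.py
```

```text
93.18696560305185
[-0.67 -0.54  2.22 -0.18  0.15 -0.59] [-0.02 -2.32 -0.35 -0.31 -0.02  0.1 ]
pkx 454.6 2.42
pky 277.51 1.42
pkyaw 78.21 0.5
lid 111.32 1.09
sx 635.81 2.36
sy 244.68 1.27
syaw 12.72 0.63
poff -0.89 1.3
sdot 80.27 4.29
pyoff -1.3 1.22
off 5.08 2.2
[[-0.13 -0.5 ]
 [ 2.29 -2.07]
 [-2.12 -0.98]
 [-0.39 -3.1 ]
 [ 2.55  0.09]
 [-1.59  1.31]
 [-0.41 -1.81]] [ 0.63  0.98  0.63  1.21  0.66  1.21 -2.11  1.14 -2.09  0.91 -0.74 -1.48
  1.39]
```

Request:
{"name": "jog_arm", "arguments": {
  "deltas": [
    [[0,-0.002,0,0,0.02],[0.001,-0.004,0,0,0.02],[0.001,-0.005,0.004,0,0.02],[0.001,-0.005,0.009,0,0.02],[0.001,-0.005,0.014,0,0.02],[0.001,-0.005,0.016,0,0.02],[0.001,-0.005,0.016,0,0.02],[0.001,-0.005,0.016,0,0.02],[0.001,-0.005,0.016,0,0.02]]
  ]
}}

```text
time_s: 21.18
ee_pos: [459.3, 276.9, 64.0]
ee_rot: [180.0, 0.0, 167.8]
force: [-0.3, -0.1, -1.1]
gripper_width: 31.4
```

```bash
python3 st.py .001 -.005 .016 0
cat > ov3.py <<'E'
from gm import *
import ov2,fit
Q=np.load('p2.npy')
def proj3(c,X): return pj(c,X,Q[0:6] if c=='top' else Q[6:12])
m.proj=proj3
def citems3(): return caseitems(Q[12:14],Q[14],Q[15])
E
python3 - <<'E'
from ov3 import *
snap(16); st=env.state(); e=st['ee_pos']; print(e)
overlay(hand(e,167.8,5)+citems3()+grip(st),'scene',(235,235),50,40,15,'s2.png','pics/raw_scene16.png',.6)
overlay([],'scene',(235,235),50,40,15,'s1.png','pics/raw_scene16.png',.6)
E
```

```text
[459.19151579 276.73622995  63.976      167.807     ]
21.1833 [459.33300573 276.8602119   63.95239594] [1.79988630e+02 7.08107724e-03 1.67810886e+02] 31.43307123005671 q6 -47.96585152621485
tool force [ 0.26766539 -0.15884451  1.11257155] torque [ 0.05086471  0.00191823 -0.00462178]
[459.39077195 276.87250759  64.12510771]
```

View pics/s1.png

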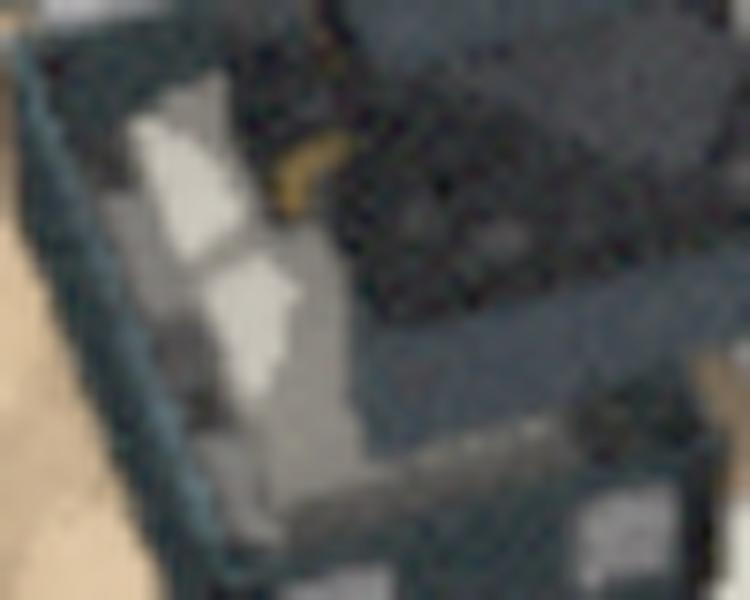

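View pics/s2.png

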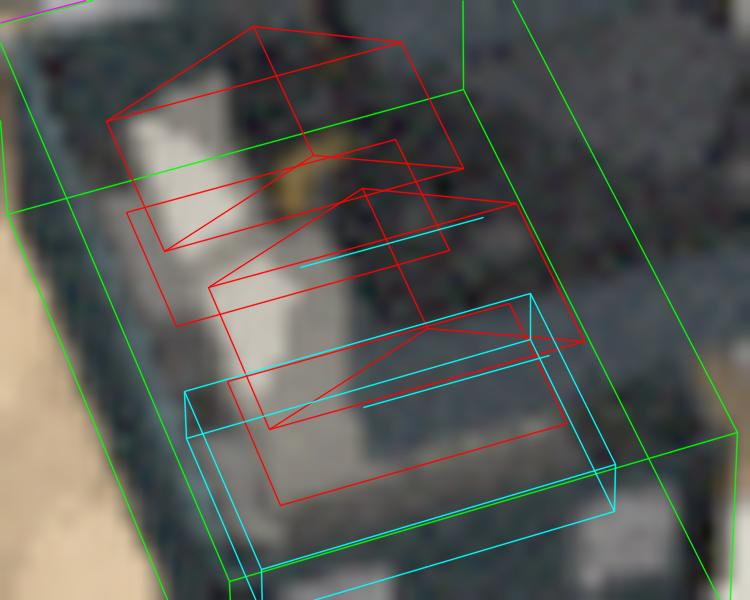

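Request:
{"name": "jog_arm", "arguments": {
  "deltas": [
    [[-0.001,-0.001,0.002,0,0.02],[-0.001,-0.001,0.005,0,0.02],[-0.001,-0.001,0.008,0,0.02],[-0.001,-0.001,0.011,0,0.02],[-0.001,-0.001,0.014,0,0.02],[-0.001,-0.001,0.0155,0,0.02],[-0.001,-0.001,0.0155,0,0.02],[-0.001,-0.001,0.0155,0,0.02]]
  ]
}}

```text
time_s: 21.95
ee_pos: [459.9, 275.6, 48.3]
ee_rot: [-180.0, -0.0, 167.8]
force: [-0.1, -0.1, -1.5]
gripper_width: 31.5
```

```bash
python3 st.py -.001 -.001 .0155 0
```

```text
[459.95775212 275.54758286  48.476      167.807     ]
21.95 [459.89477346 275.56228654  48.2988976 ] [-1.79994060e+02 -1.34297448e-02  1.67808113e+02] 31.456019303885594 q6 -48.114861783564336
tool force [ 0.09662949 -0.10123794  1.54567819] torque [ 0.01131564 -0.04550525  0.0440605 ]
```

Request:
{"name": "jog_arm", "arguments": {
  "deltas": [
    [[0,0,0.001,0,0.02],[0,0,0.002,0,0.02],[0,0,0.0027,0,0.02],[0,0,0.0027,0,0.02],[0,0,0.0027,0,0.02]]
  ]
}}

```text
time_s: 22.37
ee_pos: [460.0, 275.6, 45.8]
ee_rot: [180.0, 0.0, 167.8]
force: [0.2, 0.1, -1.0]
gripper_width: 31.6
```

```bash
python3 st.py 0 0 .0027 0
```

```text
[459.95775212 275.54758286  45.776      167.807     ]
22.3667 [459.9762024  275.57314027  45.76766517] [1.79993315e+02 1.11768399e-03 1.67805327e+02] 31.589392361800424 q6 -48.114938443362405
tool force [-0.17435771  0.10849018  1.03995579] torque [0.03055954 0.03093892 0.00786335]
```

Request:
{"name": "jog_arm", "arguments": {
  "deltas": [
    [[0,0,0.0007,0,0.02],[0,0,0.0014,0,0.02],[0,0,0.0014,0,0.02],[0,0,0.0014,0,0.02]]
  ]
}}

```text
time_s: 22.7
ee_pos: [459.9, 275.6, 44.3]
ee_rot: [180.0, -0.0, 167.8]
force: [0.4, -0.1, -1.3]
gripper_width: 31.7
```

```bash
python3 st.py 0 0 .0014 0
```

```text
[459.95775212 275.54758286  44.376      167.807     ]
22.7 [459.9368362  275.55118489  44.31913078] [ 1.79998535e+02 -4.41798115e-03  1.67805438e+02] 31.69729305605225 q6 -48.114732295282295
tool force [-0.37963951 -0.03587718  1.34525655] torque [-0.00203307 -0.0088227  -0.06466255]
```

Request:
{"name": "jog_arm", "arguments": {
  "deltas": [
    [[0,0,0.0007,0,0.02],[0,0,0.0014,0,0.02],[0,0,0.002,0,0.02],[0,0,0.002,0,0.02]]
  ]
}}

```text
time_s: 23.03
ee_pos: [459.9, 275.5, 42.2]
ee_rot: [-180.0, -0.0, 167.8]
force: [0.1, 0.4, -1.4]
gripper_width: 31.5
```

```bash
python3 st.py 0 0 .002 0; python3 - <<'E'
from ov3 import *
snap(17)
overlay([],'scene',(225,220),60,55,12,'s1.png','pics/raw_scene17.png',.6)
E
```

```text
[459.95775212 275.54758286  42.376      167.807     ]
23.0333 [459.8820685  275.50724746  42.21367583] [-1.79995120e+02 -1.05963853e-02  1.67804433e+02] 31.50953749469766 q6 -48.11399535223215
tool force [-0.00960661  0.37540285  1.40679959] torque [-0.00273643 -0.03758761  0.02893881]
```

View pics/s1.png

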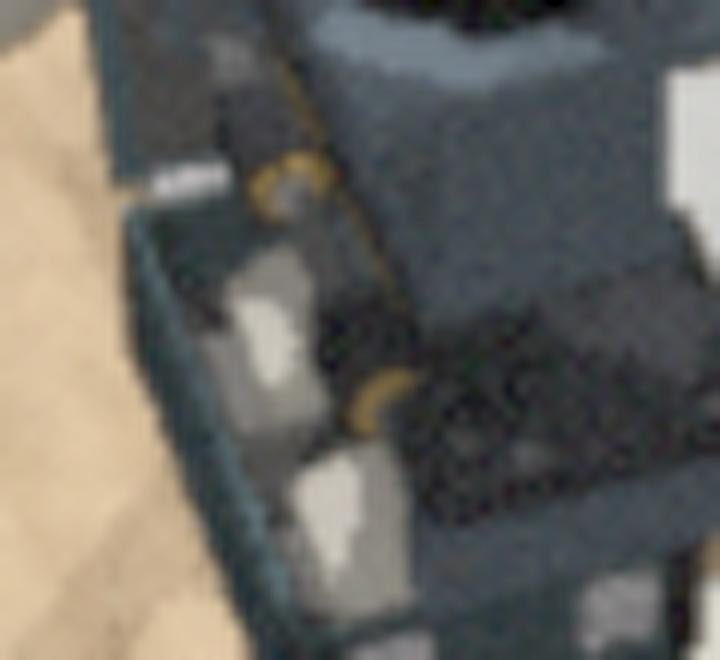

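Request:
{"name": "jog_arm", "arguments": {
  "deltas": [
    [[0,0,0.0005,0,0.02],[0,0,0.001,0,0.02],[0,0,0.0015,0,0.02],[0,0,0.0015,0,0.02]]
  ]
}}

```text
time_s: 23.47
ee_pos: [459.9, 275.5, 40.8]
ee_rot: [-180.0, -0.0, 167.8]
force: [0.7, -0.1, -1.5]
gripper_width: 31.9
```

```bash
python3 st.py 0 0 .0015 0
```

```text
[459.95775212 275.54758286  40.876      167.807     ]
23.4667 [459.9099301  275.53031276  40.75440405] [-1.79997796e+02 -6.76638885e-03  1.67808560e+02] 31.932874588105882 q6 -48.116576575728196
tool force [-0.738965    0.04781917  1.48094361] torque [-0.01394674  0.06621528 -0.02398503]
```

Request:
{"name": "jog_arm", "arguments": {
  "deltas": [
    [[0,0,0.0005,0,0.02],[0,0,0.001,0,0.02],[0,0,0.0015,0,0.02],[0,0,0.0015,0,0.02]]
  ]
}}

```text
time_s: 23.8
ee_pos: [459.9, 275.5, 39.2]
ee_rot: [-180.0, -0.0, 167.8]
force: [-0.1, 0.7, -1.3]
gripper_width: 31.9
```

```bash
python3 st.py 0 0 .0015 0
```

```text
[459.95775212 275.54758286  39.376      167.807     ]
23.8 [459.88485583 275.50510607  39.2421919 ] [-1.79994978e+02 -1.00885390e-02  1.67806949e+02] 31.92325401506794 q6 -48.11619164930128
tool force [0.26193878 0.67798492 1.27901344] torque [-0.00078018 -0.05320734  0.02116208]
```

Request:
{"name": "jog_arm", "arguments": {
  "deltas": [
    [[0,0,0.0005,0,0.02],[0,0,0.001,0,0.02],[0,0,0.001,0,0.02],[0,0,0.001,0,0.02]]
  ]
}}

```text
time_s: 24.13
ee_pos: [460.0, 275.6, 39.0]
ee_rot: [180.0, 0.0, 167.8]
force: [-1.5, -0.9, 5.8]
gripper_width: 31.7
```

```bash
python3 st.py 0 0 .001 0; python3 - <<'E'
from ov3 import *
snap(18)
overlay([],'scene',(235,235),50,40,15,'s1.png','pics/raw_scene18.png',.6)
overlay([],'top',(280,235),75,65,10,'t1.png','pics/raw_top18.png',.5)
E
```

```text
[459.95775212 275.54758286  38.376      167.807     ]
24.1333 [459.99439869 275.58233639  38.97782024] [1.79984620e+02 1.31342405e-02 1.67810198e+02] 31.743907965294373 q6 -48.11757155695627
tool force [ 1.242438   -1.14780645 -5.80530291] torque [ 0.20453146  0.30635593 -0.02818039]
```

View pics/s1.png

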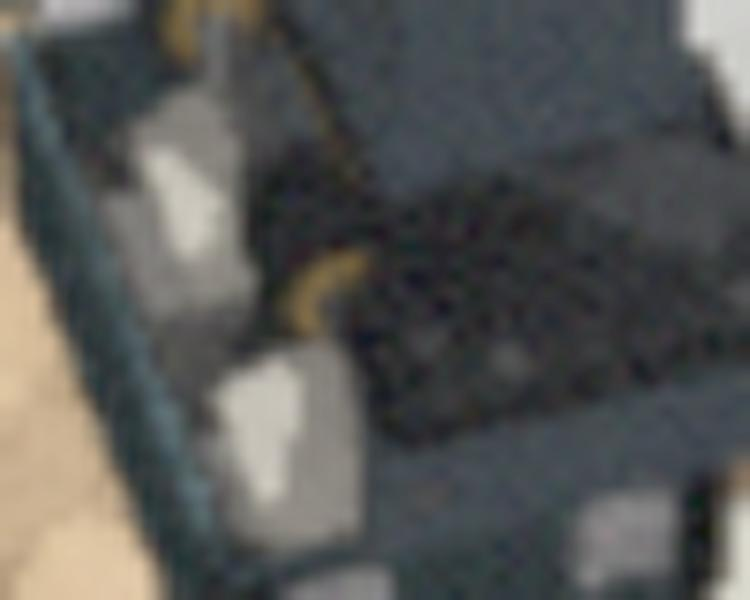

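View pics/t1.png

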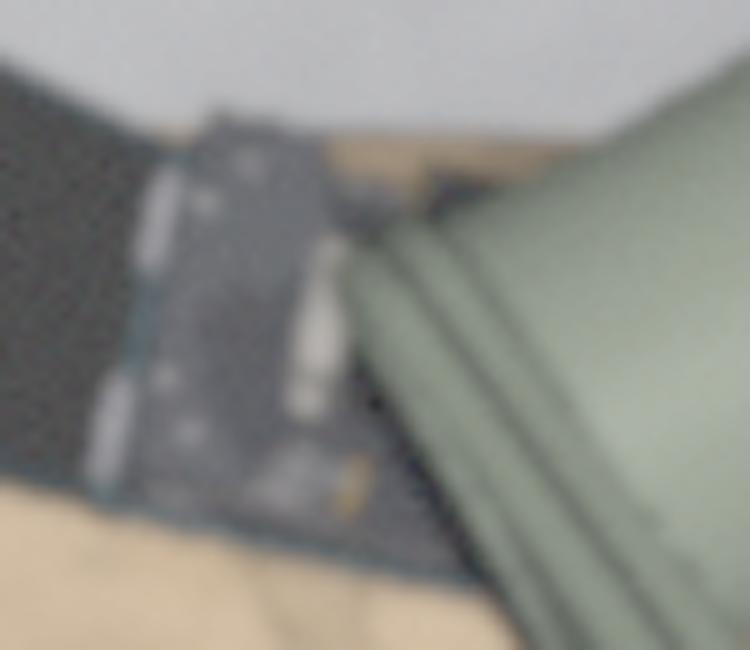

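Request:
{"name": "jog_arm", "arguments": {
  "deltas": [
    [[0,0,-0.0004,0,0.031],[0,0,-0.0004,0,0.0325],[0,0,-0.0004,0,0.034],[0,0,-0.0004,0,0.035],[0,0,-0.0004,0,0.036],[0,0,-0.0004,0,0.036],[0,0,-0.0004,0,0.036]]
  ]
}}

```text
time_s: 24.82
ee_pos: [460.0, 275.6, 38.6]
ee_rot: [180.0, -0.0, 167.8]
force: [-0.1, 0.1, -0.1]
gripper_width: 35.8
```

```bash
python3 st.py 0 0 -.0004 0
```

```text
[459.95775212 275.54758286  38.776      167.807     ]
24.8167 [459.96050232 275.59029009  38.64026476] [ 1.79998518e+02 -5.07458452e-03  1.67810367e+02] 35.795841957828564 q6 -48.1181129435302
tool force [0.13280391 0.12122604 0.06956459] torque [0.00491704 0.01986617 0.0092751 ]
```

Request:
{"name": "jog_arm", "arguments": {
  "deltas": [
    [[0,0,0,0,0.038],[0,0,-0.001,0,0.038],[0,0,-0.004,0,0.038],[0,0,-0.01,0,0.038],[0,0,-0.02,0,0.038],[0,0,-0.035,0,0.038],[0,0,-0.055,0,0.038],[0,0,-0.08,0,0.038],[0,0,-0.11,0,0.038],[0,0,-0.14,0,0.038],[0,0,-0.165,0,0.038],[0,0,-0.165,0,0.038]]
  ]
}}

```text
time_s: 25.82
ee_pos: [462.6, 277.1, 210.5]
ee_rot: [179.5, 0.5, 167.8]
force: [0.5, 0.0, 0.0]
gripper_width: 38.0
```

```bash
python3 st.py 0 0 -.165 0;  python3 - <<'E'
from ov3 import *
snap(19)
overlay([],'scene',(225,220),65,65,11,'s1.png','pics/raw_scene19.png',.6)
overlay([],'top',(280,235),75,65,10,'t1.png','pics/raw_top19.png',.5)
E
```

```text
[459.95775212 275.54758286 203.776      167.807     ]
25.8167 [462.59975205 277.07036632 210.50773047] [179.52184694   0.52702898 167.80573071] 37.99656160598781 q6 -48.11491300694063
tool force [-0.45327171  0.13709713 -0.02199217] torque [-0.03019095 -0.01383705 -0.02012056]
```

View pics/s1.png

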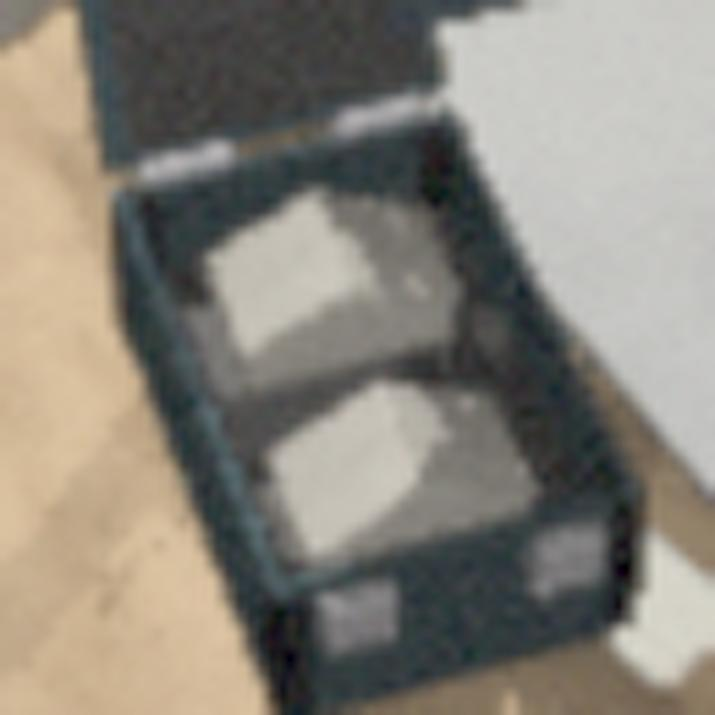

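```bash
python3 - <<'E'
from ov3 import *
im=cv2.imread('pics/raw_scene19.png')
o=(238,232);w,h,s=44,42,17
k=cv2.resize(im[o[1]:o[1]+h,o[0]:o[0]+w],None,fx=s,fy=s,interpolation=cv2.INTER_CUBIC)
k=np.uint8(np.clip(255*(k/255.)**.6*1.0,0,255)); cv2.imwrite('pics/s1.png',k)
overlay([],'top',(280,235),75,65,10,'t1.png','pics/raw_top19.png',.5)
E
```

```text
(no output)
```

View pics/s1.png

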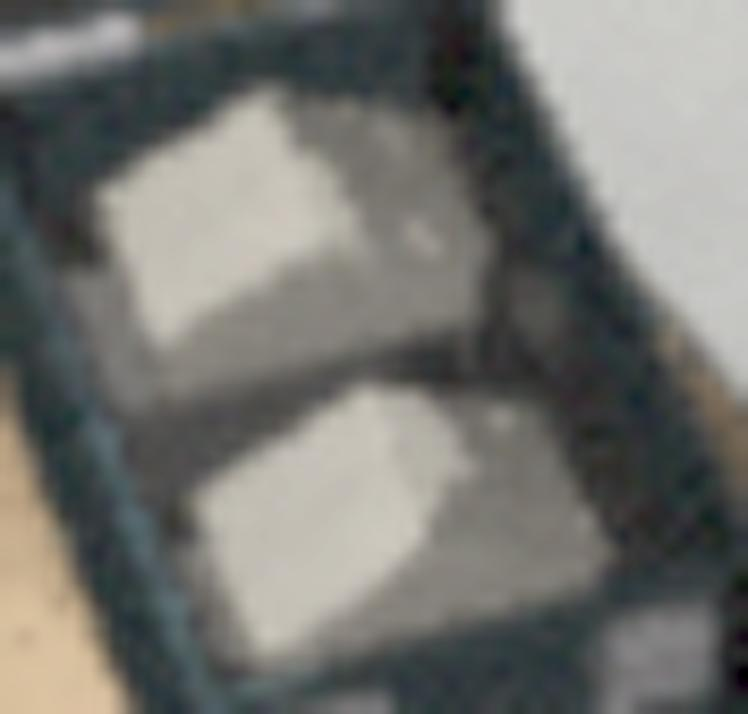

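View pics/t1.png

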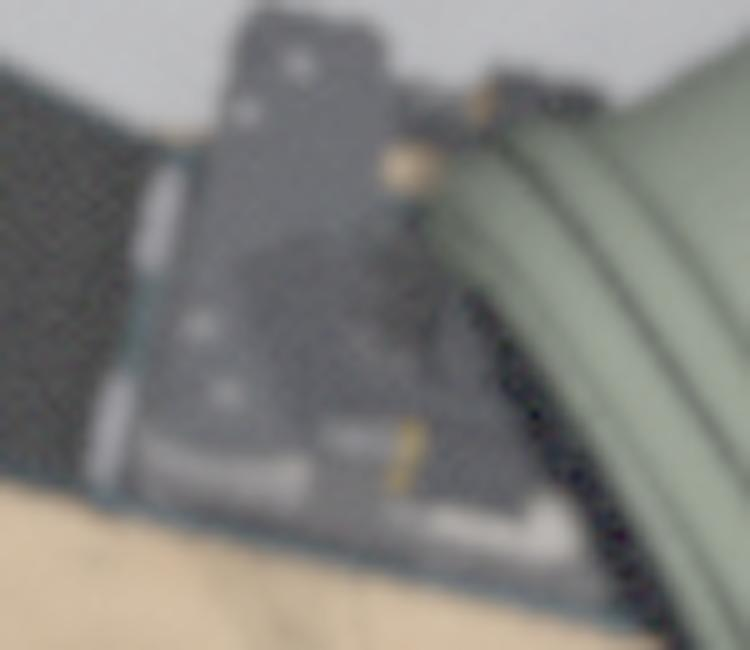

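```bash
python3 - <<'E'
from gm import *
F=frame([458.5,282,8],77.84); X,E=house()
idx=[0,4,2,1,3] # guess
a=np.array([[95,190],[270,88],[160,345],[450,115],[490,240]])/17+[238,232]-.5
b=np.array([[195,495],[370,382],[265,655],[545,395],[610,552]])/17+[238,232]-.5
# house own x= case x?, label vertices by projecting
pp=proj2('scene',tf(F,X+[58,0,18])); print(pp.round(1)); print(a.round(1))
E
```

```text
[[265.9 247.1]
 [245.9 252.5]
 [261.8 238.6]
 [242.2 243.8]
 [255.9 246.1]
 [251.9 237.5]
 [264.9 252.5]
 [246.7 257.5]
 [261.4 245.1]
 [243.5 249.9]]
[[243.1 242.7]
 [253.4 236.7]
 [246.9 251.8]
 [264.  238.3]
 [266.3 245.6]]
```

```bash
python3 - <<'E'
from gm import *
X,E=house(); idx=[3,5,1,2,0]
a=np.array([[95,190],[270,88],[160,345],[450,115],[490,240]])/17+[238,232]-.5
b=np.array([[195,495],[370,382],[265,655],[545,395],[610,552]])/17+[238,232]-.5
F=frame([458.5,282,8],77.84)
def pr(p): 
    Rz=R.from_euler('z',p[3],degrees=True).as_matrix(); return proj2('scene',tf(F,X[idx]@Rz.T+[p[0],p[1],18+p[2]]))
for z in (0,3,6,12):
    # pack pose with z=0
    fa=least_squares(lambda p:(pr([p[0],p[1],0,p[2]])-a).ravel(),[58,0,0]); fb=least_squares(lambda p:(pr([p[0],p[1],z,p[2]])-b).ravel(),[0,0,0])
    print(z,fa.x.round(1),fa.cost.round(2),fb.x.round(1),fb.cost.round(2),'rel',(fb.x-fa.x).round(1))
f=least_squares(lambda p:(pr(p)-b).ravel(),[0,0,0,0]);print(f.x.round(1),f.cost)
f=least_squares(lambda p:(pr(p)-a).ravel(),[58,0,0,0]);print(f.x.round(1),f.cost)
E
```

```text
0 [59.9 -3.8 -1.7] 1.09 [-2.   1.  -0.1] 0.14 rel [-62.    4.8   1.6]
3 [59.9 -3.8 -1.7] 1.09 [-4.5  1.8 -0.1] 0.14 rel [-64.4   5.6   1.6]
6 [59.9 -3.8 -1.7] 1.09 [-6.9  2.6 -0.1] 0.16 rel [-66.8   6.4   1.7]
12 [59.9 -3.8 -1.7] 1.09 [-11.7   4.3  -0. ] 0.23 rel [-71.7   8.1   1.7]
[-1.2  0.7 -1.  -0.1] 0.1352760533794963
[57.4 -3.   2.9 -1.7] 1.0844640457304584
```

Request:
{"name": "jog_arm", "arguments": {
  "deltas": [
    [[0,0,-0.015,0,0.02],[0,0,-0.03,0,0.0],[0,0.01,-0.031,0,0.0],[0,0.03,-0.031,0,0.0],[0,0.055,-0.031,0,0.0],[0,0.08,-0.031,0,0.0],[0,0.105,-0.031,0,0.0],[0,0.13,-0.031,0,0.0],[0,0.15,-0.031,0,0.0],[0,0.165,-0.031,0,0.0],[0,0.175,-0.031,0,0.0],[0,0.179,-0.031,0,0.0],[0,0.179,-0.031,0,0.0],[0,0.179,-0.031,0,0.0]]
  ],
  "grip_force": 20
}}

```text
time_s: 27.08
ee_pos: [497.5, 450.0, 234.1]
ee_rot: [-179.9, -0.0, 167.8]
force: [0.1, 0.7, -0.7]
gripper_width: 0.7
```

```bash
python3 st.py 0 .179 -.031 0;  python3 - <<'E'
from ov3 import *
snap(20)
overlay([],'scene',(195,140),100,100,7,'s1.png','pics/raw_scene20.png',.6)
overlay([],'top',(255,205),110,100,7,'t1.png','pics/raw_top20.png',.5)
E
```

```text
[497.76351532 450.50964809 234.776      167.807     ]
27.0833 [497.48045362 449.97734314 234.11947581] [-1.79923125e+02 -4.21060414e-02  1.67801965e+02] 0.7009082175136854 q6 -36.646158693140194
tool force [0.04736612 0.75393717 0.72225009] torque [ 0.00697076  0.03869704 -0.04599715]
```

View pics/s1.png

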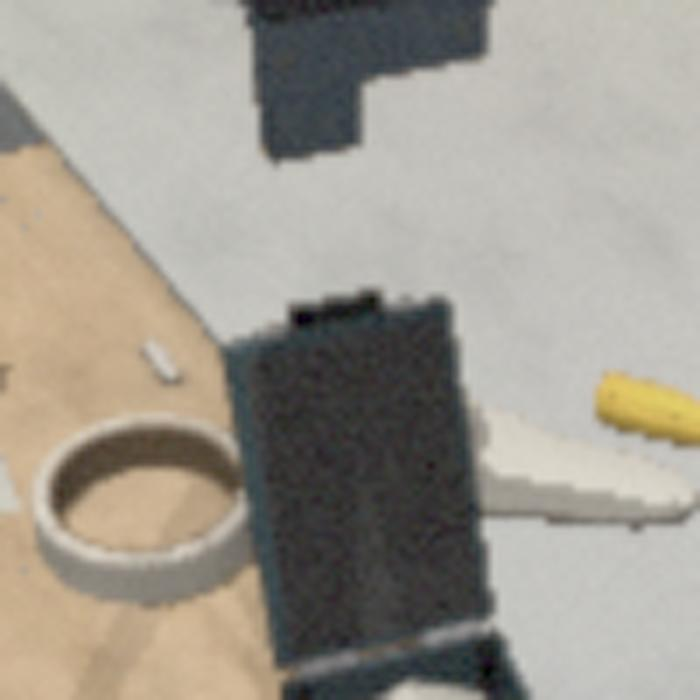

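View pics/t1.png

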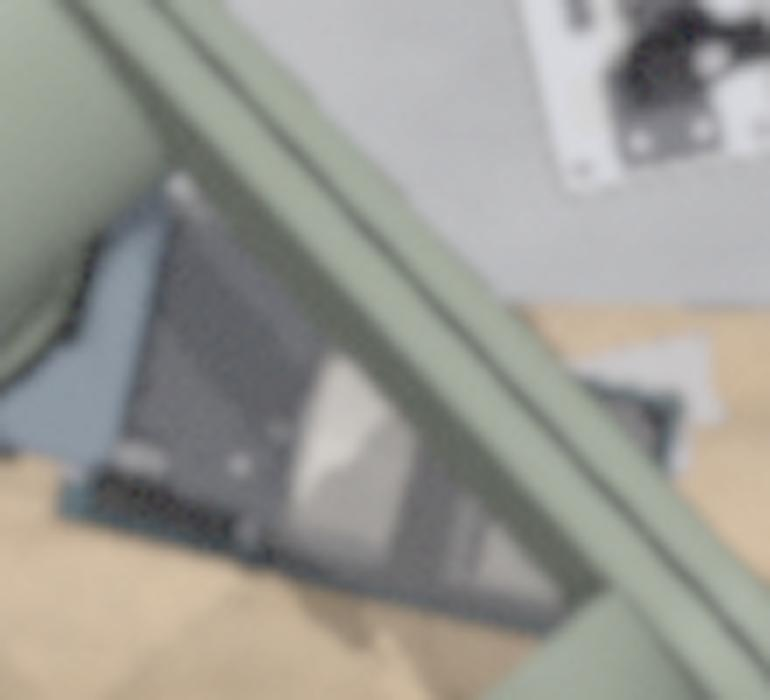

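Request:
{"name": "jog_arm", "arguments": {
  "deltas": [
    [[0,0,0.015,0,0.0],[0,0,0.035,0,0.0],[0,0,0.055,0,0.0],[0,0,0.07,0,0.0],[0,0,0.075,0,0.0],[0,0,0.075,0,0.0],[0,-0.005,0.075,0,0.0],[0,-0.012,0.075,0,0.0],[0,-0.02,0.075,0,0.0],[0,-0.028,0.075,0,0.0],[0,-0.036,0.075,0,0.0],[0,-0.044,0.075,0,0.0],[0,-0.052,0.075,0,0.0],[0,-0.06,0.075,0,0.0],[0,-0.06,0.075,0,0.0]]
  ]
}}

```text
time_s: 28.43
ee_pos: [484.5, 389.9, 159.7]
ee_rot: [-179.9, -0.0, 167.8]
force: [-0.1, 0.5, -0.2]
gripper_width: 0.3
```

```bash
python3 st.py 0 -.06 .075 0;  python3 - <<'E'
from ov3 import *
snap(21)
overlay([],'scene',(195,140),100,100,7,'s1.png','pics/raw_scene21.png',.6)
for th in range(85,-1,-5):
    t=np.radians(th); r=97+15*(85-th)/85; c=-r*np.cos(t)+9*np.sin(t)+8*np.sin(t); z=r*np.sin(t)+9*np.cos(t)
    print(th,'dy',round(c-29.6,1),'dz',round((159.8-17-49)-z,1))
E
```

```text
[485.09119246 391.86314578 159.776      167.807     ]
28.4333 [484.52358263 389.85152502 159.74437727] [-1.79897317e+02 -3.38452084e-02  1.67764062e+02] 0.2634000764941513 q6 -39.96442001830348
tool force [0.19040129 0.44472846 0.22156048] torque [-0.04579856  0.01750599 -0.04655111]
85 dy -21.1 dz -3.6
80 dy -29.9 dz -4.2
75 dy -38.7 dz -3.9
70 dy -47.7 dz -2.9
65 dy -56.7 dz -1.1
60 dy -65.6 dz 1.5
55 dy -74.3 dz 4.8
50 dy -82.9 dz 9.0
45 dy -91.2 dz 13.9
40 dy -99.1 dz 19.5
35 dy -106.5 dz 25.7
30 dy -113.5 dz 32.7
25 dy -119.9 dz 40.2
20 dy -125.7 dz 48.2
15 dy -130.8 dz 56.8
10 dy -135.2 dz 65.8
5 dy -138.8 dz 75.1
0 dy -141.6 dz 84.8
```

View pics/s1.png

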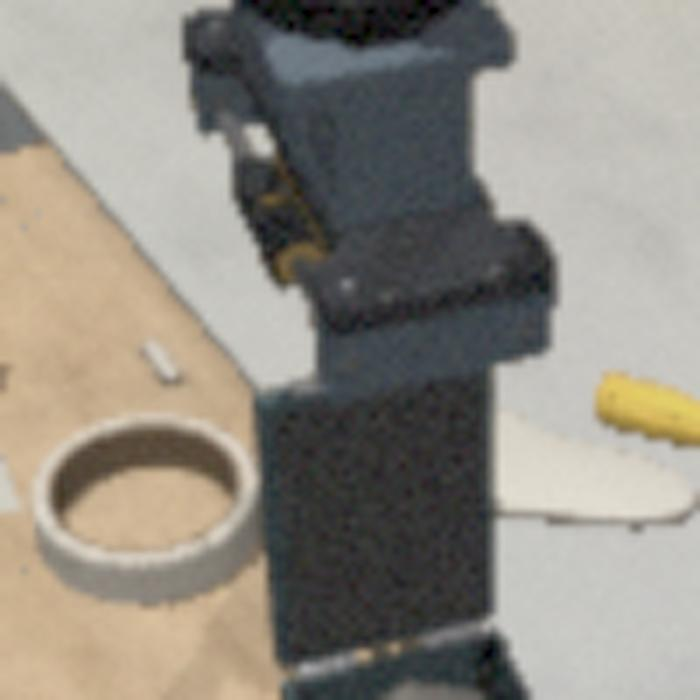

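Request:
{"name": "jog_arm", "arguments": {
  "deltas": [
    [[0,-0.007,-0.001,0,0],[0,-0.014,-0.002,0,0],[0,-0.021,-0.0035,0,0],[0,-0.03,-0.004,0,0],[0,-0.039,-0.004,0,0],[0,-0.048,-0.003,0,0],[0,-0.057,-0.001,0,0],[0,-0.066,0.0015,0,0],[0,-0.074,0.005,0,0],[0,-0.083,0.009,0,0],[0,-0.091,0.014,0,0],[0,-0.099,0.0195,0,0],[0,-0.0995,0.0195,0,0]]
  ]
}}

```text
time_s: 29.62
ee_pos: [462.8, 292.5, 138.8]
ee_rot: [-179.8, -0.1, 167.8]
force: [0.2, -0.2, -0.1]
gripper_width: 0.7
```

```bash
python3 st.py 0 -.0995 .0195 0;  python3 - <<'E'
from ov3 import *
snap(22)
overlay([],'scene',(205,150),100,120,6,'s1.png','pics/raw_scene22.png',.6)
E
```

```text
[464.07625705 294.60769611 140.276      167.807     ]
29.6167 [462.75655108 292.45079555 138.77649595] [-1.79815942e+02 -1.41130381e-01  1.67770606e+02] 0.7199142700772243 q6 -46.63879684515984
tool force [-0.19495399 -0.16482799  0.05929336] torque [-0.00885635  0.02051109 -0.00813215]
```

View pics/s1.png

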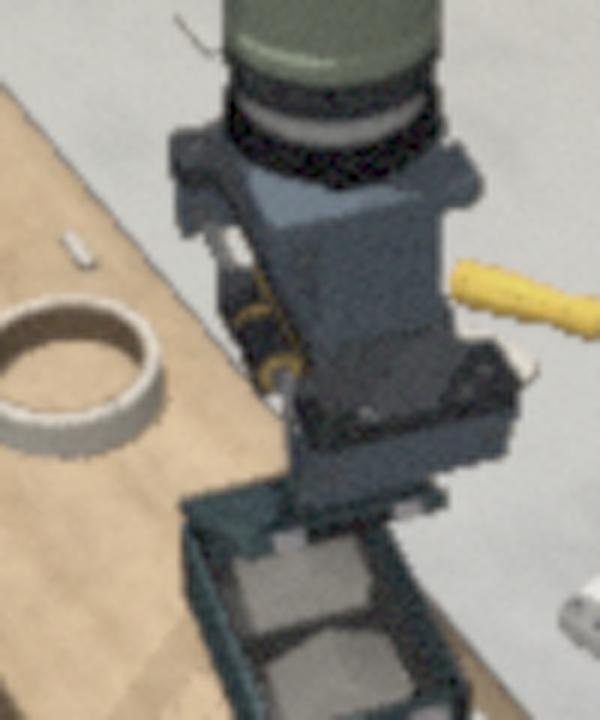

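Request:
{"name": "jog_arm", "arguments": {
  "deltas": [
    [[0,-0.007,0.006,0,0],[0,-0.014,0.013,0,0],[0,-0.0205,0.0205,0,0],[0,-0.026,0.0285,0,0],[0,-0.0315,0.037,0,0],[0,-0.034,0.042,0,0],[0,-0.036,0.0465,0,0],[0,-0.038,0.051,0,0],[0,-0.0395,0.0555,0,0],[0,-0.041,0.06,0,0],[0,-0.042,0.063,0,0],[0,-0.042,0.065,0,0],[0,-0.042,0.065,0,0],[0,-0.042,0.065,0,0]]
  ]
}}

```text
time_s: 30.88
ee_pos: [455.1, 253.3, 76.1]
ee_rot: [-180.0, 0.0, 167.8]
force: [-1.5, -1.9, 8.1]
gripper_width: 0.5
```

```bash
python3 st.py 0 -.042 .065 0;  python3 - <<'E'
from ov3 import *
snap(23)
overlay([],'scene',(205,160),100,120,6,'s1.png','pics/raw_scene23.png',.6)
E
```

```text
[455.20563105 253.5551445   75.276      167.807     ]
30.8833 [455.11982683 253.33309292  76.13961054] [-1.79977155e+02  7.53692640e-03  1.67828390e+02] 0.5210125244141081 q6 -49.95867340905902
tool force [ 1.07584654 -2.1790668  -8.08553065] torque [4.12459233e-01 3.07240249e-01 3.13441136e-04]
```

View pics/s1.png

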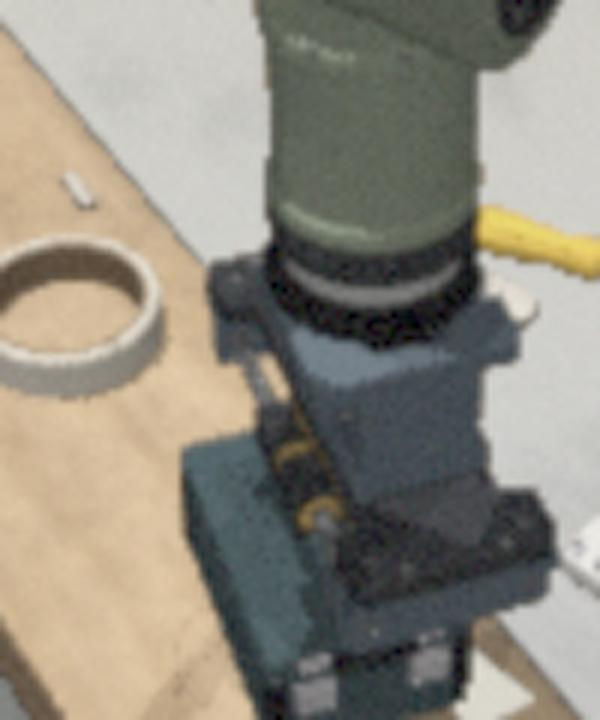

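Request:
{"name": "jog_arm", "arguments": {
  "deltas": [
    [[0,0,0.001,0,0],[0,0,0.002,0,0],[0,0,0.003,0,0],[0,0,0.003,0,0],[0,0,0.003,0,0]]
  ]
}}

```text
time_s: 31.4
ee_pos: [455.2, 253.3, 75.8]
ee_rot: [180.0, 0.1, 167.8]
force: [-6.0, -3.8, 26.5]
gripper_width: 0.8
```

```bash
python3 st.py 0 0 .003 0
```

```text
[455.20563105 253.5551445   72.276      167.807     ]
31.4 [455.21270743 253.324103    75.78670625] [1.79984436e+02 6.57998228e-02 1.67837757e+02] 0.7752103514295521 q6 -49.96163664321943
tool force [  5.08622324  -5.01288328 -26.53912058] torque [ 1.1339431   1.0897223  -0.03331061]
```

Request:
{"name": "jog_arm", "arguments": {
  "deltas": [
    [[0,0,-0.003,0,0],[0,0,-0.006,0,0],[0,0,-0.02,0,0],[0,0,-0.045,0,0],[0,0,-0.075,0,0],[0,0,-0.105,0,0],[0.02,0,-0.135,0,0],[0.05,0.03,-0.15,0,0],[0.08,0.06,-0.16,0,0],[0.11,0.09,-0.16,0,0],[0.13,0.13,-0.16,0,0],[0.13,0.17,-0.16,0,0],[0.13,0.2,-0.16,0,0],[0.13,0.22,-0.16,0,0],[0.13,0.22,-0.16,0,0],[0.13,0.22,-0.16,0,0]]
  ]
}}

```text
time_s: 32.73
ee_pos: [374.3, 496.5, 231.0]
ee_rot: [-179.9, -0.0, 167.9]
force: [0.8, -0.6, -0.2]
gripper_width: 0.7
```

```bash
python3 st.py .13 .22 -.16 0;  python3 - <<'E'
from ov3 import *
snap(24)
overlay([],'scene',(205,170),150,120,5,'s1.png','pics/raw_scene24.png',.6)
overlay([],'top',(260,130),145,170,4,'t1.png','pics/raw_top24.png',.6)
overlay([],'scene',(225,215),65,70,11,'s2.png','pics/raw_scene24.png',.6)
E
```

```text
[374.60339319 496.04901917 232.276      167.807     ]
32.7333 [374.27724076 496.51440256 230.98775245] [-1.79879462e+02 -3.89104009e-02  1.67886608e+02] 0.6678867276116812 q6 -25.94168696653135
tool force [-0.93249441 -0.38850489  0.17132795] torque [-0.01358104  0.02569826 -0.04981647]
```

View pics/s1.png

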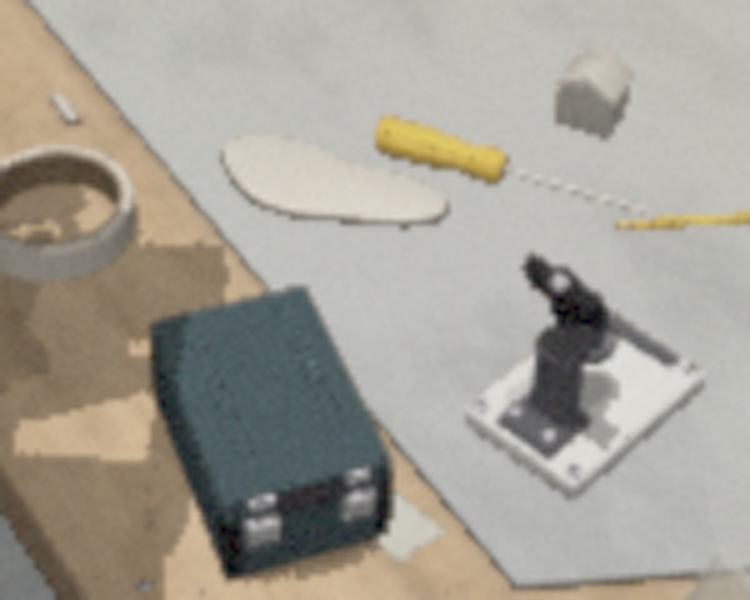

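View pics/t1.png

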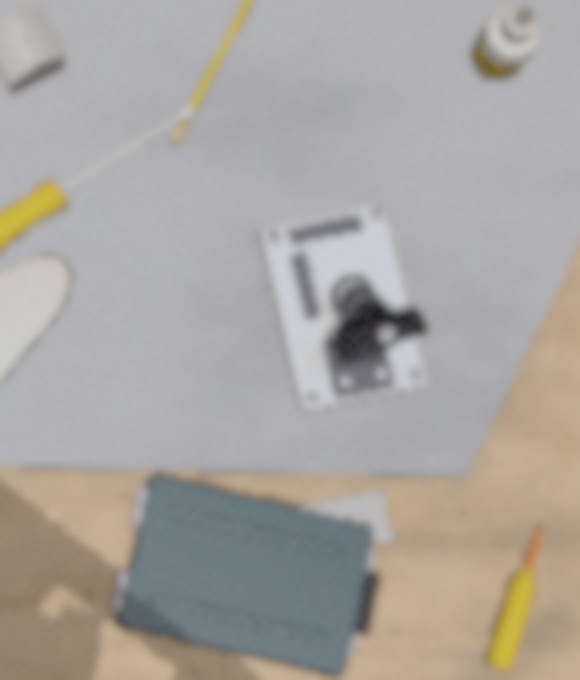

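View pics/s2.png

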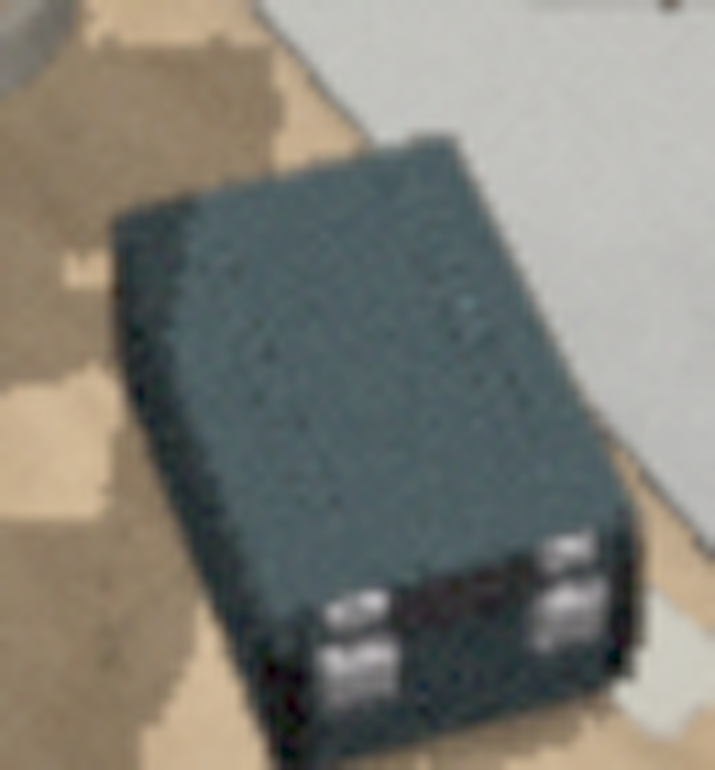

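```bash
python3 - <<'E'
from workcell import env
print(env.state()['force'],env.state()['time_s']); print(env.job_done())
E
```

```text
[0.32222989 0.34533795 0.23114675] 32.8333
the job is handed in; nothing more can be done
None
```

I finished the job and handed it in at 32.8 s. The knob is backed off to its stop, the grey block is in the empty foam pocket, and the lid is shut.

**What I did**
1. I pinched the wing at 55 N and broke it loose with a 24° anticlockwise twist. I then turned it on with one re-grip, until the torque rose sharply from 0.2 to 0.7 N m, which I took as the stop.
2. I pinched the block by its gable ends, raised it 4 mm and drew it back 43 mm, climbing less steeply than the roof. I then lifted it over and lowered it into the pocket until it touched.
3. I closed the lid by pushing on its outer face and pressed it down.

**Last checks**
- **Lid:** it gave only about 0.35 mm when the press rose from 8 N to 26 N, and both cameras show it flat and shut.
- **Scene:** the glue bottle is at the same pixel as at the start. The arm was clear and touching nothing when I handed in.
- **Packed block:** before closing the lid it sat about where it did at the start and was upright.

**What disagreed**
- **Height in the grip:** the block touched down about 7 mm later than I expected from a 15 mm jig base, so it sat higher in the grip than I had assumed. With that offset, the contact height fits the pocket floor and rules out resting on top of the foam. The picture before closing, fitted for the block on the floor, puts it upright inside the pocket, about 2–4 mm toward the catch side.
- **Camera positions:** positions from the cameras differed from those found by touch by 3 mm or more. I corrected for this by touch and by comparing things within the same picture.

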